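# Tidy the desk corner: stack the trays and set out cup, vase and tin

## Task

Tidy the desk: first stack the loose tray squarely on the fixed base tray so that its four feet drop inside the base tray's corners and it sits down level, either way round, and after that stand the brass tin upright in the larger compartment of the stacked tray. Stand the white pen cup upright on the desk off the left end of the tray stack (left as the robot looks out over the desk), on the line of the trays' length, with a gap of about 2 cm, and stand the dark vase in the middle of the wooden stand, midway between its two end blocks. Do not knock the cup or the vase over, and leave the mouse and the roll of tape where they are.

Things in the scene. Friction and masses are not known exactly. Their poses are not given: they have to be found in the camera images.
- base_tray: Fixed empty white desk tray, no divider: 64 mm along x, 140 mm along y, 36 mm high, walls and floor 4 mm. Origin: centre of the underside, on the desk (z = 0), z up. Its y axis runs along its length and points to the robot's left (world +y, turned by at most 0.3 rad). Stacked, the loose tray rests on its rim, outlines flush, with its origin 30 mm above this one.
- stand: Fixed low wooden stand: a board 70 mm along x, 190 mm along y, 10 mm thick, with an upright block at each y end (20 mm along y, 70 along x, top 60 mm above the desk; 150 mm clear between them). Origin: centre of the underside, on the desk; the middle of the board's top is 10 mm above it. z up. Turned by at most 0.3 rad.
- tray: Loose white tray, outline 64 x 140 mm (x, y), 42 mm high: 36 mm tray (walls, floor 4 mm) on four tapered corner feet 6 mm high that fit inside the base tray with 1.5 mm play. Origin: centre, at the foot tips; z up. Inner floor at z = 10 mm. A cross wall 26 mm high at y = 22 to 26 mm divides it: larger compartment y = -66 to 22, smaller y = 26 to 66. Grip over the 64 mm width. 180 g.
- cup: Loose white pen cup, empty, round and straight, outer diameter 62 mm, 90 mm high, wall 4 mm, open on top, no handle, about 200 g. Origin: centre of the underside. z up.
- vase: Loose dark vase, about 220 g: belly up to 54 mm diameter between 14 and 32 mm height, narrowing to a straight neck of 22 mm diameter from 52 mm height to the top at 95 mm. Foot 44 mm diameter. Origin: centre of the underside. z up.
- tin: Loose brass tin (closed cylinder), diameter 36 mm, 64 mm high, about 100 g. Origin: centre of the underside. z up.
- tape: Bystander: a roll of brown paper tape lying flat, 64 mm diameter, 20 mm high, beyond the work. Origin: centre of the underside. Leave alone.
- mouse: Bystander: white computer mouse, 105 x 60 x 31 mm, beyond the work. Origin: centre of the underside. Leave alone.

How it is judged:
By the outcome, as a careful person would: the job done as asked, in the order asked, and still so for the second after the job is handed in, with the robot touching nothing.
It also fails if it takes over 104 s, if anything falls off the work surface, if the arm or the gripper's body presses on something with over 40 N, if the wrist force passes 120 N, or if a joint passes its speed limit or range.

## Robot

A 6-joint arm with a two-finger parallel gripper is mounted at the origin on the work surface. World frame = base frame: x ahead of the robot, y to its left, z up, the work surface at z = 0. Lengths are in m, angles in rad, forces in N, time in s.
With the tool pointing down it reaches from about 0.4 to 0.925 m from the base axis. Payload 12.5 kg.
Tool frame: the origin (TCP) lies at the very end of the fingers, on their centre line; the grasp point (between the pads) lies 19 mm behind it (manip.tcp_to_grasp is the distance from the TCP to the grasp point, in m); y points along the fingers, x is the direction in which the jaws open and shut, and the axes are right-handed (so a half turn about y gives the same grasp; the last joint's range is limited). The gripper opens to 95 mm and grips with 3 to 60 N. Pads are 20 mm wide; open, the fingers measure 119 mm over their backs; the gripper's body (75 mm by 180 mm) begins 59 mm behind the grasp point.
Start: joints at [1.043, 0.491, 1.559, -0, 1.092, -0.106], TCP at [0.256, 0.57, 0.179] pointing down, gripper open.
Joint ranges: [-3.1, 3.1], [-0.84, 2.19], [0.05, 2.79], [-1.13, 4.28], [0.06, 2.93], [-2.69, 2.69]. Speed limits (rad/s): [2.22, 2.22, 2.79, 3.14, 3.14, 3.14].

## Interface

Orientations are given as [roll, pitch, yaw] about the fixed x, y, z axes, in that order (R = Rz(yaw) Ry(pitch) Rx(roll)).
In Python, from workcell import readout, vision, job, manip gives the robot as it stands.
- The arm moves only by the tool arm_command, never from a script. Its argument "plan" is a list of rows, each a list of 6 numbers: the shift along the tool's x, y, z in cm, then the turn, a rotation vector about the tool's x, y, z in degrees. In form: [[tx, ty, tz, ax, ay, az], ...]. A call has 1 to 12 rows; each row is the pose to reach, as a shift and turn from the pose commanded when the call began, along the tool's axes at that moment; what a row does not reach only later rows make up. A row lasts 1/12 s, in which the tool goes at most 41.7 mm and 7.16 degrees, less where a joint would pass 70% of its speed; a pose out of reach is approached as far as the arm can. A call with a gripper value outside its range is refused whole. "grip" is the finger opening in cm, from 0 to 9.51, set as the call begins (left out, the last holds). The fingers move at their own pace and stop on an object; "newtons" is the grip in N (left out, the last holds). Time passes only in rows, so rows that repeat a pose let the fingers close. It gives the time, the measured TCP pose, the force and the opening at its end, in the units of the state.
- readout.get_state(): the state, without advancing time (a new reading comes with each control period).
- vision.camera(name): name is "scene" or "top"; returns a dict with "img" (480x640x3 uint8, red, green, blue), "fx", "fy", "cx", "cy" (pixels), "D" ([k1, k2, p1, p2, k3] as OpenCV has them; the pictures are not rectified), "xyz" and "rotation" of the camera in the world. Camera axes: x right, y down, z forward; pixel columns grow to the right and rows downward; lengths in m; the calibration is good to about 2 mm. A picture is of the moment at which its call begins. There is no depth.
- job.sign_off(): hands the job in, once; it reports no verdict.
Trained networks look in a picture, given as the dict that the camera call returned (one of the last four; its "shot" number tells which), for a name from the list of things; names that differ only in an ending like _2 or _b are one class to them, and where a whole thing is asked for, a point or a joint stands for the part that bears it (a point fixed in the world has none). Each returns a list of dicts, best first, with "confidence" (0 to 1); they miss things now and then, are a little off and sometimes report something else, mostly with a low value. They report only what shows in the picture. A call takes as long as a camera call.
- vision.search_frame(picture, query): "rect" ([left, top, width, height] in pixels, round what is visible of it).
- vision.masks_of(picture, query): "mask" (480x640 bool, what is visible of it) and "rect" ([left, top, width, height] in pixels, round what is visible of it).
The state is a dict: "clock": time; "joint_positions": joint angles; "qd": joint speeds; "joint_efforts": joint torques, N m; "ee_pos": TCP position; "tcp_rot": TCP orientation; "wrist_force": force on the tool from outside, world axes, zero at the start; "ft_torque": the same for the moment, N m; "gripper_width": opening from 0.0 (shut) to 1.0 (fully open).
Only numpy, scipy, OpenCV 4.12 (cv2) and the standard library are available. Lean on these libraries where they do the work, as an engineer would, in place of code of your own. Each camera call takes 0.05 s, during which the arm holds its last target.

## Working session

There is one attempt and no reset: what is moved stays moved. The work goes in short steps, Python scripts to look and compute and a tool call to move; the robot and the scene stay as the last step left them, time stands still between calls to the robot, and variables do not carry over. Pictures are saved under pics/ and viewed, and the job is handed in when it is done.

Besides the shell and the picture viewer there is one more tool, called after ">>>" as name(argument=value, ...) on one line, values as JSON. arm_command: Moves the arm, as the interface text tells. Its arguments: {"type":"object","properties":{"plan":{"type":"array","items":{"type":"array","items":{"type":"number"}}},"grip":{"type":"number"},"newtons":{"type":"number"}},"required":["plan"]}

```bash
ls -la; mkdir -p pics
python3 - <<'E'
from workcell import readout, vision, job, manip
import cv2, numpy as np
print(readout.get_state()); print(manip.tcp_to_grasp, dir(manip))
for n in ("scene","top"):
    c=vision.camera(n)
    print({k:v for k,v in c.items() if k!="img"})
    cv2.imwrite(f"pics/{n}0.png",c["img"][:,:,::-1])
    np.save(f"{n}0.npy",c["img"])
    for q in ["base_tray","stand","tray","cup","vase","tin","tape","mouse"]:
        print(n,q,[(r["rect"],round(r["confidence"],2)) for r in vision.search_frame(c,q)])
E
```

```text
total 12
drwxr-xr-x  3 agent agent 4096 Dec  6 14:04 .
drwxr-xr-x 23 root  root  4096 Dec  6 14:04 ..
drwxr-xr-x  2 agent agent 4096 Dec  6 14:04 pics
{'clock': 0.0, 'joint_positions': array([ 1.04340197e+00,  4.91481033e-01,  1.55945407e+00, -1.73078924e-05,
        1.09168514e+00, -1.05600185e-01]), 'qd': array([ 7.89147714e-04, -4.62367642e-04,  5.88460010e-05,  8.58491087e-04,
       -1.35210272e-03,  8.22971061e-04]), 'joint_efforts': array([ 2.75472514e-03, -6.12639999e+01, -2.58181733e+01,  6.93612196e-02,
        4.81085829e-02, -1.00339942e-04]), 'ee_pos': array([0.25571549, 0.56998594, 0.17850896]), 'tcp_rot': array([-1.57070328e+00,  1.02348209e-03,  1.14901019e+00]), 'wrist_force': array([-0.54769077,  0.37295461, -0.02328077]), 'ft_torque': array([ 0.02657208, -0.00376137,  0.01306456]), 'gripper_width': 1.0000665142318583}
0.0188 ['Unreachable', '__class__', '__delattr__', '__dict__', '__dir__', '__doc__', '__eq__', '__format__', '__ge__', '__getattribute__', '__getstate__', '__gt__', '__hash__', '__init__', '__init_subclass__', '__le__', '__lt__', '__module__', '__ne__
[... 856 characters left out ...]
8.7, 44.1], 0.96)]
{'fx': 483.53684284246407, 'fy': 483.53684284246407, 'cx': 319.3210364807054, 'cy': 252.39977520195598, 'D': array([-0.05732063,  0.        ,  0.        ,  0.        ,  0.        ]), 'xyz': array([ 0.43790614, -0.00321106,  1.0384478 ]), 'rotation': array([-2.96802884,  0.02297604, -1.58458911]), 'shot': 2}
top base_tray [([231.6, 223.4, 71.3, 47.7], 0.65)]
top stand [([379.5, 238.5, 99.0, 46.2], 0.87)]
top tray [([348.0, 311.2, 73.0, 42.7], 0.87)]
top cup [([249.7, 320.7, 35.8, 34.9], 0.61)]
top vase [([474.9, 318.3, 30.1, 22.2], 0.83)]
top tin [([155.1, 338.4, 25.1, 20.8], 0.93)]
top tape [([265.6, 176.6, 30.1, 31.0], 0.96)]
top mouse [([327.7, 166.8, 33.7, 47.8], 0.68)]
```

View pics/scene0.png

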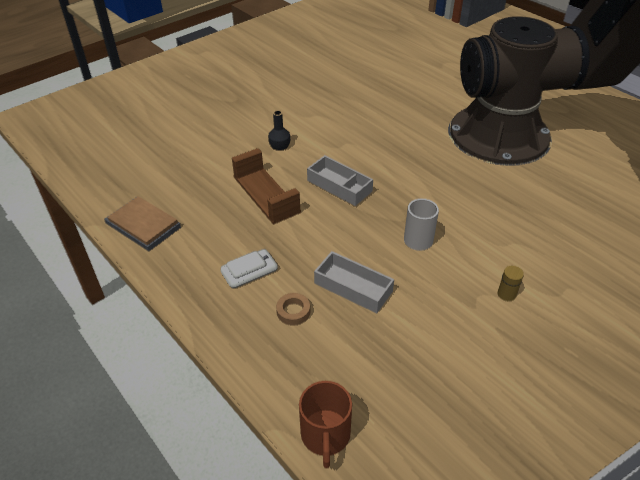

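View pics/top0.png

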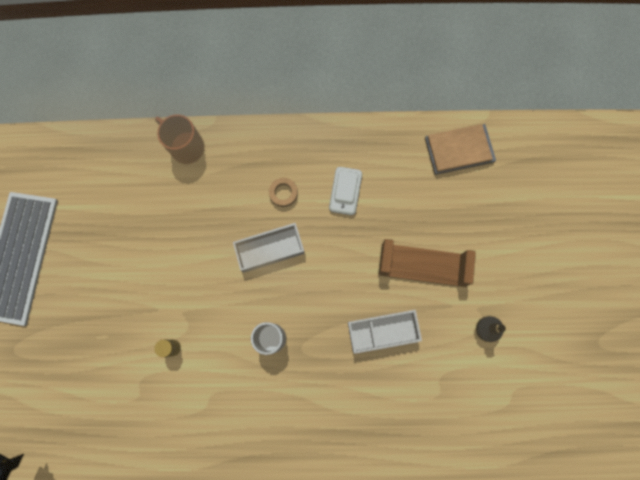

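Run:
```python
import cv2,numpy as np
t=np.load("top0.npy")[:,:,::-1];s=np.load("scene0.npy")[:,:,::-1]
cv2.imwrite("pics/tz.png",cv2.resize(t[160:370,140:520],None,fx=2.1,fy=2.1,interpolation=cv2.INTER_CUBIC))
cv2.imwrite("pics/sz.png",cv2.resize(s[100:340,210:540],None,fx=2.4,fy=2.4,interpolation=cv2.INTER_CUBIC))
```

```text
(no output)
```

View pics/tz.png

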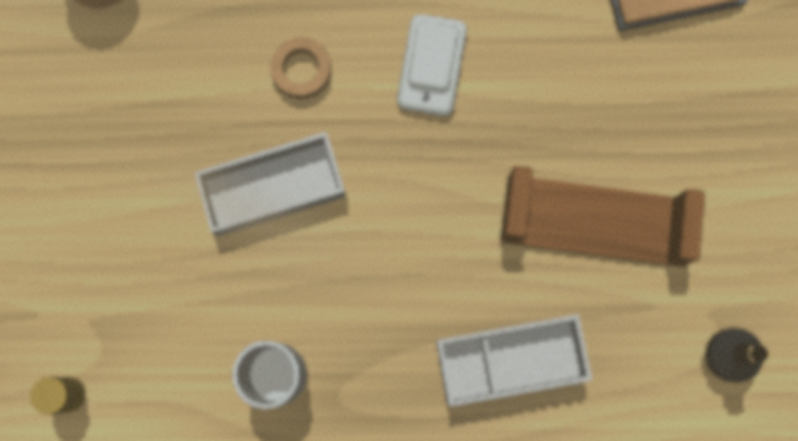

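View pics/sz.png

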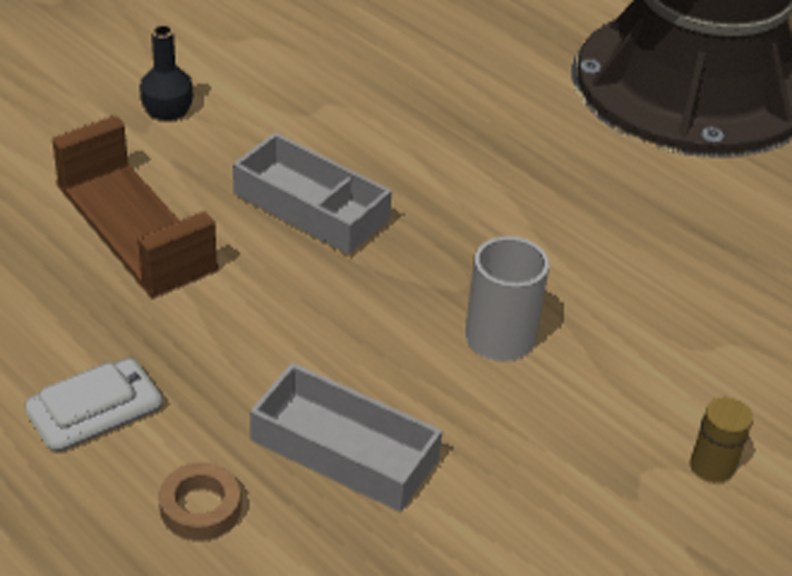

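The scene view shows the vase around (279,132), stand (265,185), loose tray (340,180), cup (421,225), base tray (353,281) and tin (510,283). In the top view the same things are at base tray (269,248), tray (385,332), cup (268,339), tin (165,348), vase (490,329) and stand (428,264). The networks' boxes agree with this, apart from a false second "cup" on the stand. Next I'll fit the models to the masks.

```bash
cat > h.py <<'E'
import numpy as np, cv2, pickle
from scipy.spatial.transform import Rotation as R
from scipy.optimize import minimize
def cam(c):
    Rw=R.from_euler('xyz',c['rotation']).as_matrix()   # cam->world
    K=np.array([[c['fx'],0,c['cx']],[0,c['fy'],c['cy']],[0,0,1]])
    return Rw,np.array(c['xyz']),K,np.array(c['D'],float)
def proj(c,P):
    Rw,t,K,D=cam(c); P=np.atleast_2d(P).astype(float)
    rv,_=cv2.Rodrigues(Rw.T); uv,_=cv2.projectPoints(P,rv,-Rw.T@t,K,D)
    return uv.reshape(-1,2)
def ray_z(c,uv,z):
    Rw,t,K,D=cam(c)
    n=cv2.undistortPoints(np.array(uv,float).reshape(-1,1,2),K,D).reshape(-1,2)
    d=np.c_[n,np.ones(len(n))]@Rw.T
    return t+d*((z-t[2])/d[:,2])[:,None]
def box(x0,x1,y0,y1,z0,z1): return np.array([[x,y,z] for x in(x0,x1) for y in(y0,y1) for z in(z0,z1)])
def ring(r,z): a=np.linspace(0,2*np.pi,48,endpoint=False); return np.c_[r*np.cos(a),r*np.sin(a),np.full(48,z)]
def cyl(r0,z0,r1,z1): return np.r_[ring(r0,z0),ring(r1,z1)]
M={ # lists of convex parts (mm)
'base_tray':[box(-32,32,-70,70,0,36)],
'tray':[box(-32,32,-70,70,6,42),box(-29,29,-66,66,1,42)],
'stand':[box(-35,35,-95,95,0,10),box(-35,35,-95,-75,0,60),box(-35,35,75,95,0,60)],
'cup':[cyl(31,0,31,90)],'tin':[cyl(18,0,18,64)],
'vase':[cyl(22,0,27,14),cyl(27,14,27,32),cyl(27,32,11,52),cyl(11,52,11,95)],
'tape':[cyl(32,0,32,20)]}
def place(P,x,y,yaw,z=0.,tilt=None):
    c,s=np.cos(yaw),np.sin(yaw); P=P/1000.
    return np.c_[c*P[:,0]-s*P[:,1]+x,s*P[:,0]+c*P[:,1]+y,P[:,2]+z]
S=4
def sil(c,name,x,y,yaw,z,win):
    l,t,w,h=win; im=np.zeros((h*S,w*S),np.uint8)
    for P in M[name]:
        uv=proj(c,place(P,x,y,yaw,z)); uv=((uv+0.5-[l,t])*S-0.5)
        hull=cv2.convexHull(uv.astype(np.float32)).reshape(-1,2)
        cv2.fillConvexPoly(im,np.round(hull*16).astype(np.int32),1,shift=4)
    return cv2.resize(im.astype(np.float32),(w,h),interpolation=cv2.INTER_AREA)
def fit(views,name,p0,z=0.,useyaw=True):
    wins=[]
    for c,m in views:
        ys,xs=np.where(m); wins.append((max(xs.min()-15,0),max(ys.min()-15,0),np.ptp(xs)+31,np.ptp(ys)+31))
    def cost(p):
        e=0
        for (c,m),w in zip(views,wins):
            s=sil(c,name,p[0]/1000,p[1]/1000,(p[2]/100 if useyaw else 0),z,w)
            mm=m[w[1]:w[1]+w[3],w[0]:w[0]+w[2]].astype(np.float32)
            if mm.shape!=s.shape: mm=np.pad(mm,((0,s.shape[0]-mm.shape[0]),(0,s.shape[1]-mm.shape[1])))
            e+=np.abs(s-mm).sum()/mm.sum()
        return e
    p=np.array([p0[0]*1000,p0[1]*1000,p0[2]*100])
    if not useyaw: p=p[:2]
    n=len(p)
    for sc in (10,3):
        simp=np.vstack([p]+[p+np.eye(n)[i]*sc for i in range(n)])
        r=minimize(cost,p,method='Nelder-Mead',options=dict(initial_simplex=simp,xatol=.03,fatol=1e-5,maxiter=300)); p=r.x
    return np.r_[p[:2]/1000,(p[2]/100 if useyaw else 0)],r.fun
E
python3 - <<'E'
from h import *
from workcell import vision
cs={n:vision.camera(n) for n in("scene","top")}
init={'base_tray':.23,'tray':.15,'stand':-.1}
out={};masks={}
for q in ["base_tray","stand","tray","cup","vase","tin"]:
    v={}
    for n in cs:
        r=vision.masks_of(cs[n],q)
        if r: v[n]=(cs[n],np.array(r[0]['mask'])); print(q,n,len(r),round(r[0]['confidence'],2),r[0]['rect'])
    masks[q]={n:v[n][1] for n in v}
    n='top' if 'top' in v else 'scene'
    ys,xs=np.where(v[n][1]); g=ray_z(v[n][0],[[xs.mean(),ys.mean()]],.03)[0]
    uy=q in init
    for nm,vv in [(k,[v[k]]) for k in v]+[('both',list(v.values()))]:
        p,f=fit(vv,q,(g[0],g[1],init.get(q,0)),useyaw=uy); print('  ',nm,p.round(4),round(f,3))
    out[q]=p
pickle.dump((cs,masks,out),open('obs0.pkl','wb'))
E
```

```text
base_tray scene 1 0.78 [316.1, 251.2, 76.7, 62.7]
base_tray top 1 0.74 [233.5, 222.8, 67.7, 49.2]
   scene [0.6304 0.1285 0.2885] 0.027
   top [0.629  0.1264 0.2982] 0.05
   both [0.63   0.1276 0.2859] 0.089
stand scene 1 0.71 [232.2, 149.1, 67.9, 71.1]
stand top 2 0.74 [377.7, 237.5, 97.1, 54.5]
   scene [ 0.5911 -0.2032 -0.1573] 0.073
   top [ 0.5886 -0.2055 -0.156 ] 0.033
   both [ 0.5891 -0.2055 -0.1537] 0.115
tray scene 3 0.85 [309.5, 154.4, 64.6, 51.7]
tray top 1 0.65 [346.7, 310.3, 74.2, 42.9]
   scene [ 0.4489 -0.1126  0.1457] 0.047
   top [ 0.4476 -0.1124  0.1654] 0.027
   both [ 0.4476 -0.1127  0.159 ] 0.079
cup scene 3 0.74 [402.0, 199.8, 39.4, 51.8]
cup top 1 0.74 [248.4, 322.6, 37.1, 27.9]
   scene [0.4378 0.1229 0.    ] 0.049
   top [0.4382 0.1224 0.    ] 0.085
   both [0.4378 0.1225 0.    ] 0.137
vase scene 1 0.64 [265.2, 112.7, 25.0, 39.2]
vase top 1 0.65 [474.6, 315.1, 30.4, 26.2]
   scene [ 0.4505 -0.3323  0.    ] 0.06
   top [ 0.4508 -0.3338  0.    ] 0.074
   both [ 0.4502 -0.3332  0.    ] 0.145
tin scene 1 0.63 [498.9, 264.6, 24.9, 38.5]
tin top 1 0.68 [154.0, 338.5, 25.5, 22.4]
   scene [0.4192 0.3361 0.    ] 0.056
   top [0.4202 0.3356 0.    ] 0.06
   both [0.4201 0.3359 0.    ] 0.127
```

```bash
cat > ov.py <<'E'
from h import *
def overlay(c,poses,win,fn,k=4):
    l,t,w,h=win; im=cv2.resize(c['img'][t:t+h,l:l+w,::-1],None,fx=k,fy=k,interpolation=cv2.INTER_CUBIC)
    for q,p in poses.items():
        z=p[3] if len(p)>3 else 0
        for P in M[q]:
            zs=sorted(set(P[:,2]))
            for zz in (zs[0],zs[-1]):
                A=P[P[:,2]==zz]
                hull=cv2.convexHull(A[:,:2].astype(np.float32)).reshape(-1,2)
                A=np.c_[hull,np.full(len(hull),zz)]
                uv=((proj(c,place(A,p[0],p[1],p[2],z))+.5-[l,t])*k-.5)
                cv2.polylines(im,[np.round(uv*16).astype(np.int32)],True,(0,0,255) if zz==zs[-1] else (0,255,0),1,cv2.LINE_AA,4)
    cv2.imwrite(fn,im)
E
python3 - <<'E'
from ov import *
cs,m,o=pickle.load(open('obs0.pkl','rb'))
overlay(cs['top'],o,(225,215,200,150),'pics/ov_t.png')
overlay(cs['scene'],o,(260,150,190,150),'pics/ov_s.png')
E
```

```text
(no output)
```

View pics/ov_t.png

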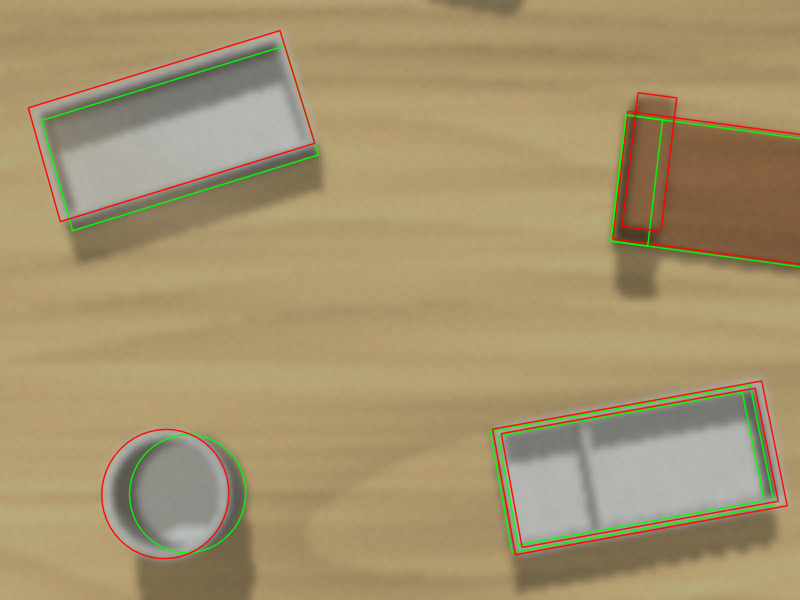

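View pics/ov_s.png

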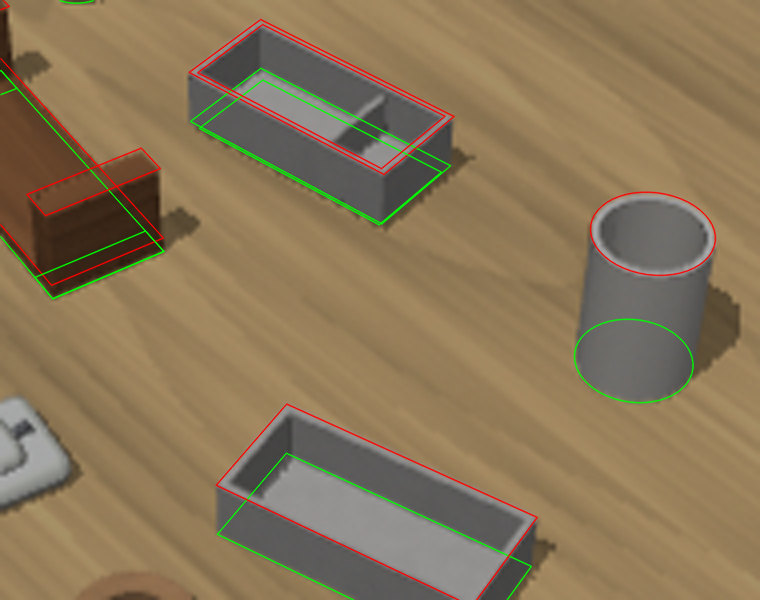

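```bash
cat > edge.py <<'E'
from h import *
from scipy.ndimage import map_coordinates
def grad(c,s):
    g=cv2.GaussianBlur(c['img'].astype(np.float32),(0,0),s)
    gx=np.stack([cv2.Sobel(g[...,i],cv2.CV_32F,1,0) for i in range(3)],-1);gy=np.stack([cv2.Sobel(g[...,i],cv2.CV_32F,0,1) for i in range(3)],-1)
    return np.sqrt((gx**2+gy**2).sum(-1))
def rect(x,y,z,n=80):
    t=np.linspace(-1,1,n); o=np.ones(n)
    return np.r_[np.c_[x*t,y*o,z*o],np.c_[x*t,-y*o,z*o],np.c_[x*o,y*t,z*o],np.c_[-x*o,y*t,z*o]]
def refine(c,ztop,p,z=0.,s=0.8,inner=True):
    G=grad(c,s)
    P=rect(32,70,ztop)
    if inner: P=np.r_[P,rect(28,66,ztop)]
    def f(q):
        uv=proj(c,place(P,q[0]/1000,q[1]/1000,q[2]/100,z))
        return -np.sqrt(map_coordinates(G,[uv[:,1],uv[:,0]],order=1)).mean()
    q=np.array([p[0]*1000,p[1]*1000,p[2]*100]);best=None
    for d in [(0,0,0),(2,0,0),(-2,0,0),(0,2,0),(0,-2,0),(0,0,2),(0,0,-2)]:
        a=q+d; r=minimize(f,a,method='Nelder-Mead',options=dict(initial_simplex=np.vstack([a]+[a+np.eye(3)[i]*1.5 for i in range(3)]),xatol=.01,fatol=1e-5))
        if best is None or r.fun<best.fun: best=r
    q=best.x
    return np.array([q[0]/1000,q[1]/1000,q[2]/100]),best.fun
E
python3 - <<'E'
from edge import *
cs,m,o=pickle.load(open('obs0.pkl','rb'))
for q,zt in (('base_tray',36),('tray',42)):
    for n in cs:
        for s in (.6,1.,1.5):
            print(q,n,s,*[a.round(4) for a in refine(cs[n],zt,o[q],s=s)], *[a.round(4) for a in refine(cs[n],zt,o[q],s=s,inner=False)])
E
```

```text
base_tray scene 0.6 [0.6307 0.1304 0.2704] -14.9036 [0.6303 0.1283 0.2914] -15.0438
base_tray scene 1.0 [0.6309 0.1306 0.2705] -13.7741 [0.6311 0.1298 0.288 ] -13.6396
base_tray scene 1.5 [0.631  0.1309 0.2736] -12.3171 [0.6313 0.1303 0.2897] -12.2102
base_tray top 0.6 [0.6275 0.1255 0.2863] -13.4218 [0.6279 0.1234 0.2814] -13.2305
base_tray top 1.0 [0.6275 0.1255 0.2846] -12.271 [0.6279 0.1235 0.2801] -12.2352
base_tray top 1.5 [0.6274 0.1261 0.285 ] -10.9278 [0.6279 0.1238 0.279 ] -10.8859
tray scene 0.6 [ 0.4497 -0.1096  0.1527] -15.3493 [ 0.4503 -0.1101  0.165 ] -15.4107
tray scene 1.0 [ 0.4498 -0.1093  0.1485] -13.6956 [ 0.4507 -0.1098  0.1625] -13.7565
tray scene 1.5 [ 0.4498 -0.109   0.1367] -11.9285 [ 0.451  -0.1095  0.1619] -11.9302
tray top 0.6 [ 0.4456 -0.1127  0.1604] -12.8966 [ 0.4476 -0.1093  0.1624] -13.013
tray top 1.0 [ 0.4455 -0.1126  0.1638] -11.9937 [ 0.4477 -0.1101  0.1589] -11.8061
tray top 1.5 [ 0.4455 -0.1128  0.166 ] -10.7633 [ 0.4454 -0.1114  0.1614] -10.5558
```

```bash
cat > mv.py <<'E'
import numpy as np,sys
from scipy.spatial.transform import Rotation as R
from workcell import readout
def go(*wps):
    s=readout.get_state(); p=np.array(s['ee_pos']); A=R.from_euler('xyz',s['tcp_rot'])
    print('clock',round(s['clock'],2),'pos',p.round(4),'rot',np.round(s['tcp_rot'],4),'F',np.round(s['wrist_force'],1),'w',round(s['gripper_width']*95.1,1),'mm','q',np.round(s['joint_positions'],2))
    last=p;ly=s['tcp_rot'][2]
    for w in wps:
        B=R.from_euler('xyz',[-np.pi/2,0,w[3]])
        d=A.inv().apply(np.array(w[:3])-p)*100; rv=np.degrees((A.inv()*B).as_rotvec())
        n=max(np.linalg.norm(np.array(w[:3])-last)/.0417,np.degrees(abs(w[3]-ly))/7.16)
        print(w,'->',d.round(2).tolist(),rv.round(1).tolist(),'rows',round(n,1)); last=np.array(w[:3]);ly=w[3]
E
python3 -c "
from mv import *
go((.45,.3,.17,.6),(.448,-.1125,.12,.16))"
```

```text
clock 1.6 pos [0.2558 0.5702 0.1791] rot [-1.5708e+00 -1.0000e-04  1.1490e+00] F [ 0.  -0.   0.5] w 95.2 mm q [ 1.04  0.49  1.56 -0.    1.09 -0.11]
(0.45, 0.3, 0.17, 0.6) -> [-16.71, 0.91, -28.78] [-0.0, 31.5, 0.0] rows 8.0
(0.448, -0.1125, 0.12, 0.16) -> [-54.43, 5.9, -45.48] [-0.0, 56.7, 0.0] rows 10.0
```

>>> arm_command(plan=[[-16.7,0.9,-28.8,0,31.5,0],[-16.7,0.9,-28.8,0,31.5,0],[-16.7,0.9,-28.8,0,31.5,0],[-16.7,0.9,-28.8,0,31.5,0],[-16.7,0.9,-28.8,0,31.5,0],[-16.7,0.9,-28.8,0,31.5,0],[-16.7,0.9,-28.8,0,31.5,0],[-54.4,5.9,-45.5,0,56.7,0],[-54.4,5.9,-45.5,0,56.7,0],[-54.4,5.9,-45.5,0,56.7,0],[-54.4,5.9,-45.5,0,56.7,0],[-54.4,5.9,-45.5,0,56.7,0]], grip=9.5, newtons=20)

```text
clock: 2.6
ee_pos: [0.4361, 0.125, 0.1475]
tcp_rot: [-1.571, -0.001, 0.155]
wrist_force: [1.9, -0.6, -0.5]
gripper_width: 1.0
```

```bash
python3 -c "
from mv import *
go((.448,-.1125,.12,.16),(.448,-.1125,.008,.16))"
```

```text
clock 2.6 pos [0.4361 0.125  0.1475] rot [-1.5707e+00 -7.0000e-04  1.5510e-01] F [ 1.9 -0.6 -0.5] w 95.1 mm q [ 0.13  0.29  2.    0.    0.85 -0.02]
(0.448, -0.1125, 0.12, 0.16) -> [-2.5, 2.74, -23.65] [-0.0, -0.3, 0.0] rows 5.7
(0.448, -0.1125, 0.008, 0.16) -> [-2.51, 13.94, -23.65] [-0.0, -0.3, 0.0] rows 2.7
```

>>> arm_command(plan=[[-2.5,2.7,-23.6,0,-0.3,0],[-2.5,2.7,-23.6,0,-0.3,0],[-2.5,2.7,-23.6,0,-0.3,0],[-2.5,2.7,-23.6,0,-0.3,0],[-2.5,2.7,-23.6,0,-0.3,0],[-2.5,2.7,-23.6,0,-0.3,0],[-2.5,2.7,-23.6,0,-0.3,0],[-2.5,2.7,-23.6,0,-0.3,0]])

```text
clock: 3.27
ee_pos: [0.449, -0.1114, 0.1202]
tcp_rot: [-1.57, 0.0, 0.161]
wrist_force: [0.1, 0.9, -0.3]
gripper_width: 1.0
```

```bash
python3 -c "
from mv import *
go((.448,-.1125,.12,.16),(.448,-.1125,.008,.16))"
```

```text
clock 3.27 pos [ 0.449  -0.1114  0.1202] rot [-1.5705e+00  2.0000e-04  1.6150e-01] F [ 0.1  0.9 -0.3] w 95.1 mm q [-0.39  0.34  2.01  0.    0.78 -0.55]
(0.448, -0.1125, 0.12, 0.16) -> [-0.12, 0.02, -0.09] [-0.0, 0.1, -0.0] rows 0.0
(0.448, -0.1125, 0.008, 0.16) -> [-0.11, 11.22, -0.09] [-0.0, 0.1, -0.0] rows 2.7
```

>>> arm_command(plan=[[-0.1,4,-0.1,0,0,0],[-0.1,8,-0.1,0,0,0],[-0.1,11.2,-0.1,0,0,0],[-0.1,11.2,-0.1,0,0,0],[-0.1,11.2,-0.1,0,0,0],[-0.1,11.2,-0.1,0,0,0]])

```text
clock: 3.77
ee_pos: [0.4491, -0.1109, 0.0099]
tcp_rot: [-1.571, -0.001, 0.166]
wrist_force: [0.4, -0.1, 0.7]
gripper_width: 0.998
```

>>> arm_command(plan=[[0,0,0,0,0,0],[0,0,0,0,0,0],[0,0,0,0,0,0],[0,0,0,0,0,0],[0,0,0,0,0,0],[0,0,0,0,0,0],[0,0,0,0,0,0],[0,0,0,0,0,0]], grip=5.5, newtons=20)

```text
clock: 4.43
ee_pos: [0.4483, -0.1113, 0.0084]
tcp_rot: [-1.571, -0.0, 0.165]
wrist_force: [0.5, -0.1, -0.6]
gripper_width: 0.581
```

```bash
cat > snap.py <<'E'
import sys
from h import *
from workcell import vision
cs={n:vision.camera(n) for n in("scene","top")}
pickle.dump(cs,open(sys.argv[1]+'.pkl','wb'))
for n in cs: cv2.imwrite(f'pics/{sys.argv[1]}_{n}.png',cs[n]['img'][:,:,::-1])
E
python3 snap.py a1; python3 -c "
from mv import *
go()"
```

```text
clock 4.53 pos [ 0.4483 -0.1113  0.0084] rot [-1.5707e+00  1.0000e-04  1.6460e-01] F [ 0.7 -0.3 -0.2] w 55.1 mm q [-0.39  0.54  2.11  0.    0.49 -0.55]
```

View pics/a1_scene.png

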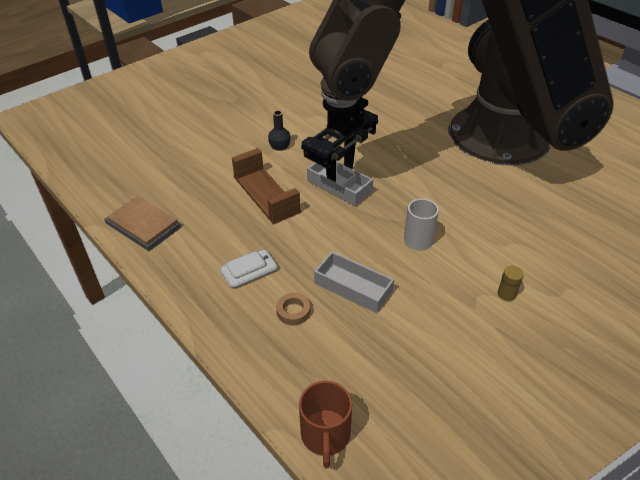

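View pics/a1_top.png

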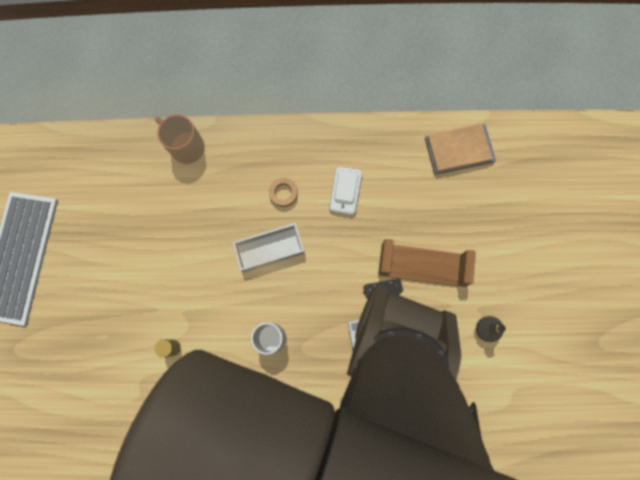

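```bash
cat > z.py <<'E'
import sys;from h import *
n,cam_,l,t,w,h=sys.argv[1],sys.argv[2],*map(int,sys.argv[3:7])
im=pickle.load(open(n+'.pkl','rb'))[cam_]['img'][t:t+h,l:l+w,::-1];k=min(790/w,590/h)
cv2.imwrite(f'pics/z_{n}_{cam_}_{l}.png',cv2.resize(im,None,fx=k,fy=k,interpolation=cv2.INTER_CUBIC))
E
python3 z.py a1 scene 290 90 110 120
```

```text
(no output)
```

View pics/z_a1_scene_290.png

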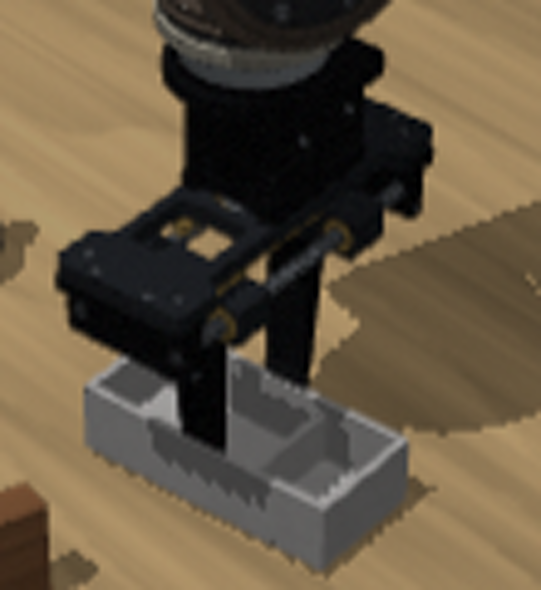

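```bash
cat > t.py <<'E'
from ov import *
cs=pickle.load(open('a1.pkl','rb')); _,_,o=pickle.load(open('obs0.pkl','rb'))
B=lambda a,b:box(a,b,-10,10,0,60)
M['f']=[B(27.5,39.5),B(-39.5,-27.5)]
overlay(cs['scene'],{'tray':o['tray'],'f':(.4483,-.1113,.1646,.0084)},(290,90,110,120),'pics/t1.png',5)
E
python3 t.py
```

```text
(no output)
```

View pics/t1.png

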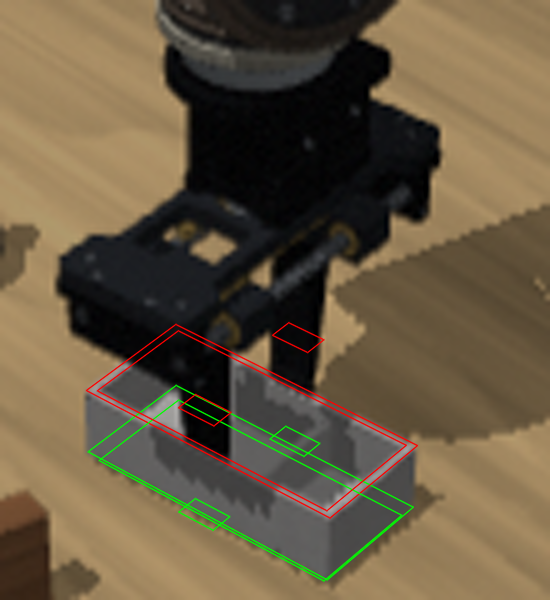

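```bash
cat >> t.py <<'E'
M['g']=[box(-90,90,-37.5,37.5,78,110)]
overlay(cs['scene'],{'g':(.4483,-.1113,.1646,.0084),'f':(.4483,-.1113,.1646,.0084)},(290,90,110,120),'pics/t2.png',5)
E
python3 t.py;python3 z.py a1 scene 315 150 50 50
```

```text
(no output)
```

View pics/t2.png

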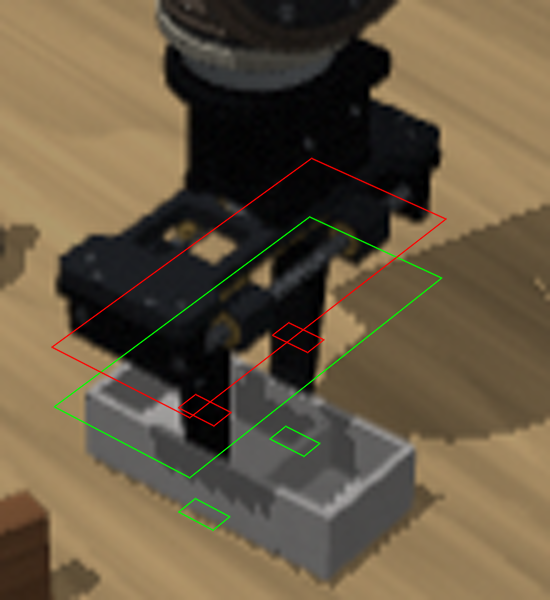

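View pics/z_a1_scene_315.png

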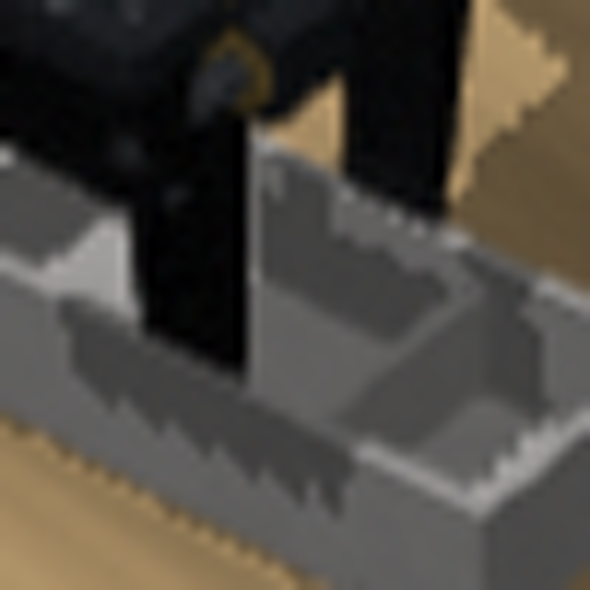

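```bash
cat >> t.py <<'E'
overlay(cs['top'],{'g':(.4483,-.1113,.1646,.0084)},(330,250,140,110),'pics/t3.png',5)
E
python3 t.py
```

```text
(no output)
```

View pics/t3.png

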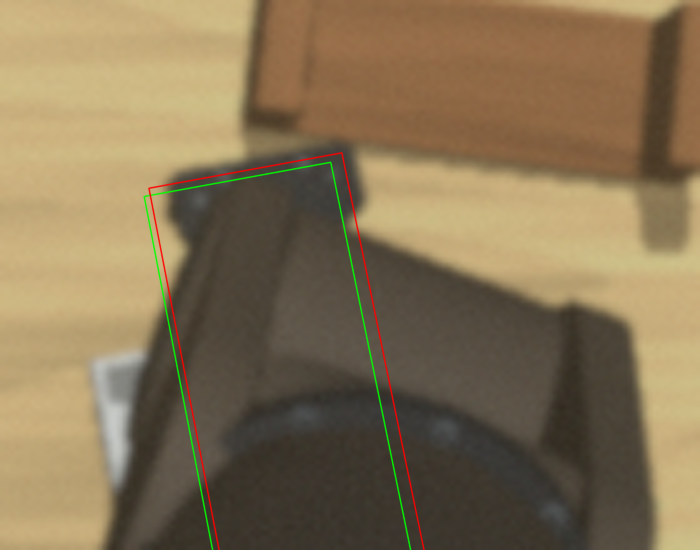

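The finger tips (scene pixels ~(332,181) and (350,166)) end above the tray rim, though the reported TCP z is 8 mm. The gripper also closed to 55 mm without meeting anything. So the hand is really higher than the state says. I'll lift clear and measure that offset with both cameras.

```bash
python3 -c "
from mv import *
go((.4483,-.1113,.12,.16),(.6,0.0,.12,.16))"
```

```text
clock 4.53 pos [ 0.4483 -0.1113  0.0084] rot [-1.5707e+00  1.0000e-04  1.6460e-01] F [ 0.7 -0.3 -0.2] w 55.1 mm q [-0.39  0.54  2.11  0.    0.49 -0.55]
(0.4483, -0.1113, 0.12, 0.16) -> [-0.0, -11.16, 0.0] [-0.0, 0.3, -0.0] rows 2.7
(0.6, 0.0, 0.12, 0.16) -> [16.78, -11.16, 8.5] [-0.0, 0.3, -0.0] rows 4.5
```

>>> arm_command(plan=[[0,-4,0,0,0,0],[0,-8,0,0,0,0],[0,-11.2,0,0,0,0],[16.8,-11.2,8.5,0,0.3,0],[16.8,-11.2,8.5,0,0.3,0],[16.8,-11.2,8.5,0,0.3,0],[16.8,-11.2,8.5,0,0.3,0],[16.8,-11.2,8.5,0,0.3,0],[16.8,-11.2,8.5,0,0.3,0],[16.8,-11.2,8.5,0,0.3,0],[16.8,-11.2,8.5,0,0.3,0]])

```text
clock: 5.45
ee_pos: [0.5992, -0.0002, 0.1201]
tcp_rot: [-1.571, 0.001, 0.159]
wrist_force: [-0.6, -0.1, 0.4]
gripper_width: 0.575
```

```bash
python3 snap.py a2; python3 -c "
from mv import *
go()"; python3 z.py a2 scene 280 110 170 160;  python3 z.py a2 top 250 180 200 150
```

```text
clock 5.55 pos [ 0.5993 -0.0006  0.1205] rot [-1.5707e+00  5.0000e-04  1.5850e-01] F [-0.2  0.  -1. ] w 55.1 mm q [-0.11  0.52  1.69  0.    0.94 -0.27]
```

View pics/z_a2_scene_280.png

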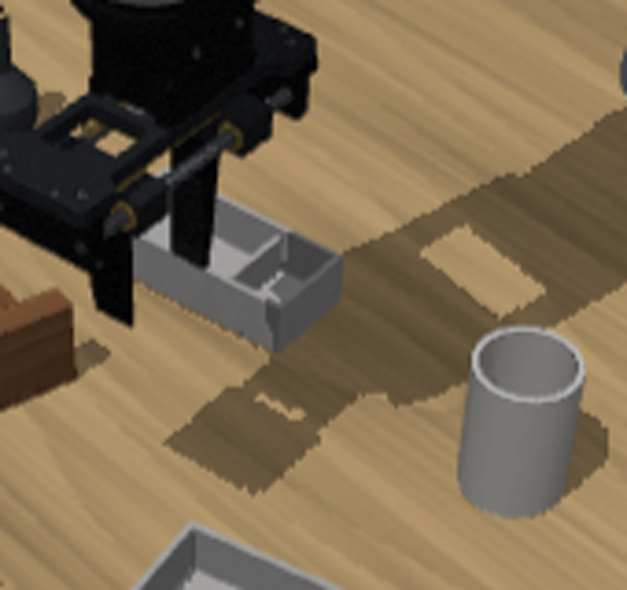

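View pics/z_a2_top_250.png

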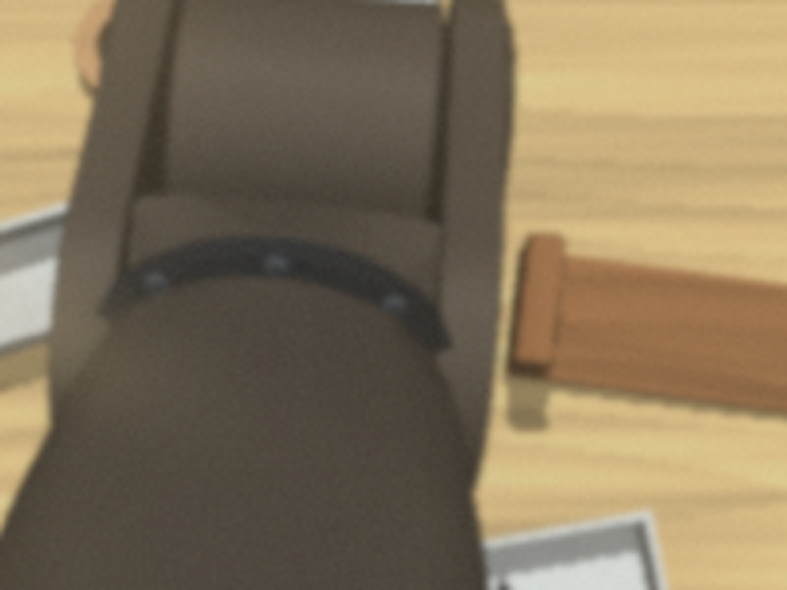

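```bash
cat > t4.py <<'E'
from ov import *
cs=pickle.load(open('a2.pkl','rb'))
B=lambda a,b:box(a,b,-10,10,0,60)
M['f']=[B(27.5,39.5),B(-39.5,-27.5)]; M['g']=[box(-90,90,-37.5,37.5,78,110)]
for dz in (0,.04): overlay(cs['scene'],{'f':(.5993,-.0006,.1585,.1205+dz),'g':(.5993,-.0006,.1585,.1205+dz)},(260,90,150,150),f'pics/t4_{int(dz*1000)}.png',4)
E
python3 t4.py
```

```text
(no output)
```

View pics/t4_0.png

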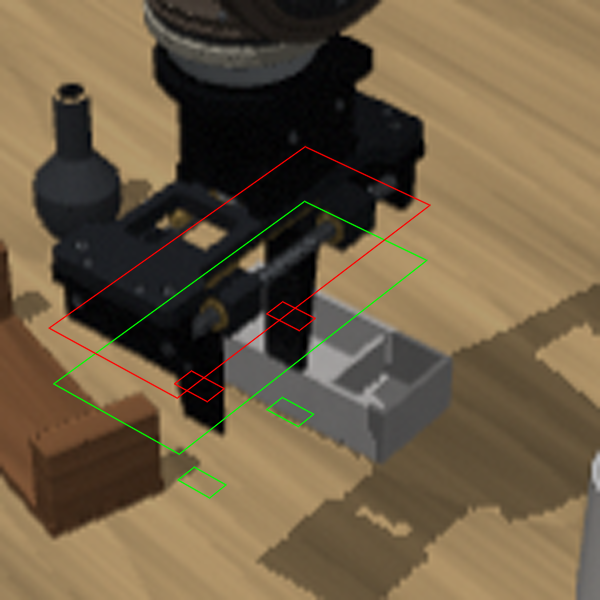

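View pics/t4_40.png

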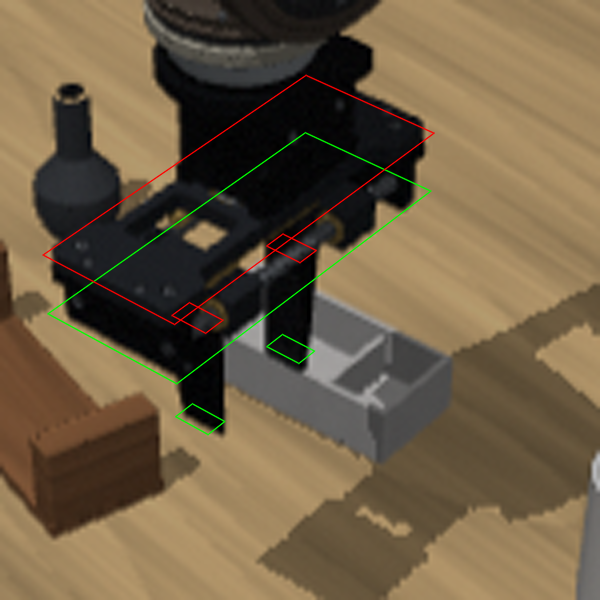

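Projecting the reported pose puts the tips at crop row ~482, but they are really at ~433. The whole hand therefore sits about 36 mm higher than reported, with the lateral position about right. I'll redo the tray grasp with that offset, watching the force as I go down.

```bash
python3 -c "
from mv import *
go((.448,-.1125,.06,.16))"
```

```text
clock 5.55 pos [ 0.5993 -0.0006  0.1205] rot [-1.5707e+00  5.0000e-04  1.5850e-01] F [-0.2  0.  -1. ] w 55.1 mm q [-0.11  0.52  1.69  0.    0.94 -0.27]
(0.448, -0.1125, 0.06, 0.16) -> [-16.7, 6.06, -8.66] [-0.0, -0.1, -0.0] rows 4.7
```

>>> arm_command(plan=[[-16.7,0,-8.7,0,0,0],[-16.7,0,-8.7,0,0,0],[-16.7,0,-8.7,0,0,0],[-16.7,0,-8.7,0,0,0],[-16.7,0,-8.7,0,0,0],[-16.7,6,-8.7,0,0,0],[-16.7,6,-8.7,0,0,0],[-16.7,6,-8.7,0,0,0],[-16.7,6,-8.7,0,0,0],[-16.7,6,-8.7,0,0,0]], grip=9.5)

```text
clock: 6.38
ee_pos: [0.4494, -0.1126, 0.0615]
tcp_rot: [-1.571, -0.001, 0.159]
wrist_force: [0.7, -1.2, -0.8]
gripper_width: 1.002
```

```bash
python3 snap.py a3
cat > t5.py <<'E'
from ov import *
from workcell import readout
import sys
s=readout.get_state(); p=s['ee_pos']; yw=s['tcp_rot'][2]; w=s['gripper_width']*95.1/2
print(p.round(4),s['tcp_rot'].round(4),s['wrist_force'].round(1),w*2)
cs=pickle.load(open('a3.pkl','rb'))
M['f']=[box(w,w+12,-10,10,0,60),box(-w-12,-w,-10,10,0,60)]
for dz in (30,36,42): overlay(cs['scene'],{'f':(p[0],p[1],yw,p[2]+dz/1000)},(290,90,110,120),f'pics/t5_{dz}.png',5)
E
python3 t5.py
```

```text
[ 0.4497 -0.1125  0.0616] [-1.5717 -0.0017  0.1596] [-0.6 -0.  -0.8] 95.21363090867888
```

View pics/t5_36.png

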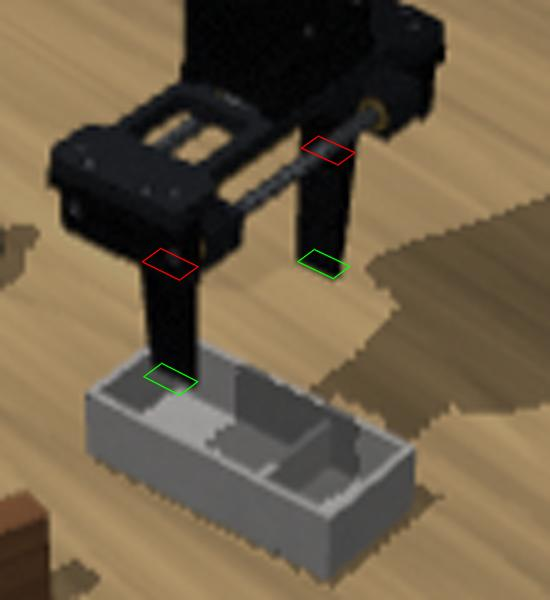

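View pics/a3_top.png

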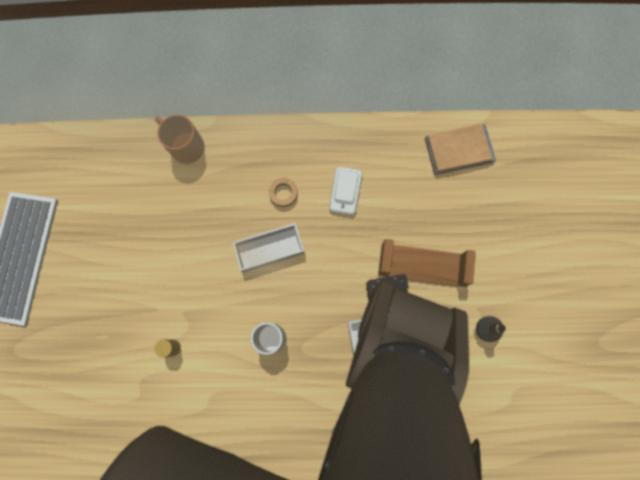

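>>> arm_command(plan=[[-0.1,4,0,0,0,0],[-0.1,7,0,0,0,0],[-0.1,8,0,0,0,0],[-0.1,8.5,0,0,0,0],[-0.1,8.8,0,0,0,0],[-0.1,8.8,0,0,0,0],[-0.1,8.8,0,0,0,0]])

```text
clock: 7.07
ee_pos: [0.4487, -0.1126, -0.0266]
tcp_rot: [-1.572, -0.001, 0.16]
wrist_force: [0.6, 0.2, -0.1]
gripper_width: 1.001
```

```bash
python3 snap.py a3; sed -i 's/30,36,42/33,36,39/' t5.py; python3 t5.py
```

```text
[ 0.4487 -0.1126 -0.0266] [-1.5717 -0.0016  0.1595] [ 0.6  0.5 -0.1] 95.05527929627516
```

View pics/t5_36.png

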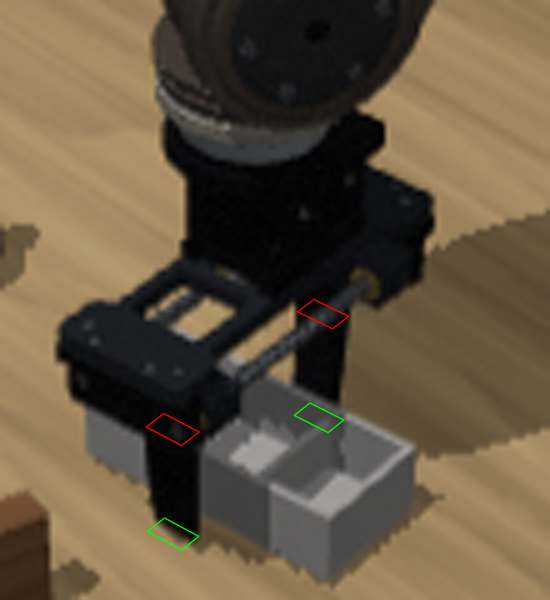

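Both fingers now straddle the tray, with the front tip at crop (173,540) near the desk and outside the front wall. Next I'll close.

>>> arm_command(plan=[[0,0,0,0,0,0],[0,0,0,0,0,0],[0,0,0,0,0,0],[0,0,0,0,0,0],[0,0,0,0,0,0],[0,0,0,0,0,0],[0,0,0,0,0,0],[0,0,0,0,0,0]], grip=5.5, newtons=20)

```text
clock: 7.83
ee_pos: [0.4481, -0.1125, -0.0275]
tcp_rot: [-1.571, -0.0, 0.159]
wrist_force: [-0.3, 0.6, 1.2]
gripper_width: 0.674
```

```bash
python3 -c "
from mv import *
go((.448,-.1125,.08,.16),(.63,.1276,.08,.288))"
```

```text
clock 7.83 pos [ 0.4481 -0.1125 -0.0275] rot [-1.5708e+00 -1.0000e-04  1.5930e-01] F [-0.3  0.6  1.2] w 64.1 mm q [-0.39  0.62  2.13  0.    0.4  -0.55]
(0.448, -0.1125, 0.08, 0.16) -> [-0.01, -10.75, 0.0] [-0.0, -0.0, 0.0] rows 2.6
(0.63, 0.1276, 0.08, 0.288) -> [21.77, -10.75, 20.82] [-0.0, -7.4, 0.0] rows 7.2
```

>>> arm_command(plan=[[0,-4,0,0,0,0],[0,-8,0,0,0,0],[0,-10.7,0,0,0,0],[0,-10.7,0,0,0,0],[21.8,-10.7,20.8,0,-7.4,0],[21.8,-10.7,20.8,0,-7.4,0],[21.8,-10.7,20.8,0,-7.4,0],[21.8,-10.7,20.8,0,-7.4,0],[21.8,-10.7,20.8,0,-7.4,0],[21.8,-10.7,20.8,0,-7.4,0],[21.8,-10.7,20.8,0,-7.4,0],[21.8,-10.7,20.8,0,-7.4,0]], newtons=25)

```text
clock: 8.83
ee_pos: [0.6326, 0.132, 0.078]
tcp_rot: [-1.57, -0.001, 0.291]
wrist_force: [-0.9, -0.1, -1.7]
gripper_width: 0.674
```

```bash
python3 -c "
from mv import *
go((.63,.1276,.018,.288))"
```

```text
clock 8.83 pos [0.6326 0.132  0.078 ] rot [-1.5702e+00 -1.0000e-03  2.9130e-01] F [-0.9 -0.1 -1.7] w 64.1 mm q [ 0.1   0.63  1.6   0.    0.91 -0.19]
(0.63, 0.1276, 0.018, 0.288) -> [-0.38, 6.0, -0.35] [-0.0, 0.2, 0.1] rows 1.4
```

>>> arm_command(plan=[[0,3,0,0,0,0],[0,5,0,0,0,0],[0,6,0,0,0,0],[0,6,0,0,0,0],[0,6,0,0,0,0],[0,6,0,0,0,0]])

```text
clock: 9.33
ee_pos: [0.6308, 0.1273, 0.0204]
tcp_rot: [-1.571, -0.001, 0.288]
wrist_force: [0.0, -0.5, -0.8]
gripper_width: 0.67
```

```bash
python3 snap.py a4;python3 -c "
from mv import *
go((.63,.1276,.018,.288))"; python3 z.py a4 scene 300 200 110 120;  python3 z.py a4 top 200 180 160 120
```

```text
clock 9.43 pos [0.631  0.1273 0.0207] rot [-1.5711 -0.002   0.2882] F [-0.6  0.7 -2.1] w 63.7 mm q [ 0.1   0.7   1.65  0.    0.79 -0.19]
(0.63, 0.1276, 0.018, 0.288) -> [-0.08, 0.27, 0.05] [0.0, 0.0, 0.1] rows 0.1
```

View pics/z_a4_scene_300.png

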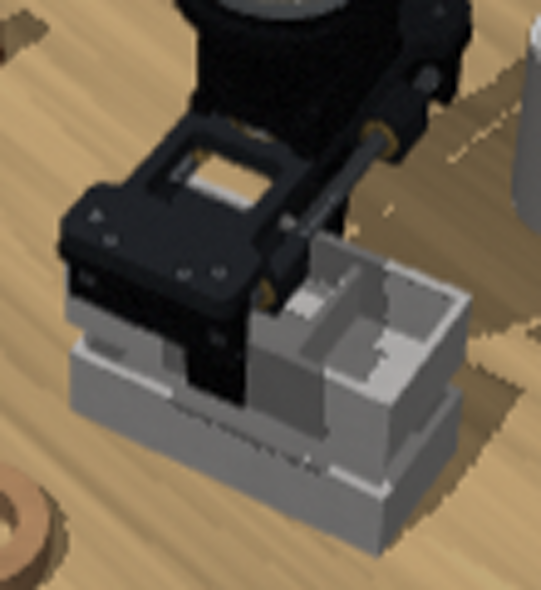

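View pics/z_a4_top_200.png

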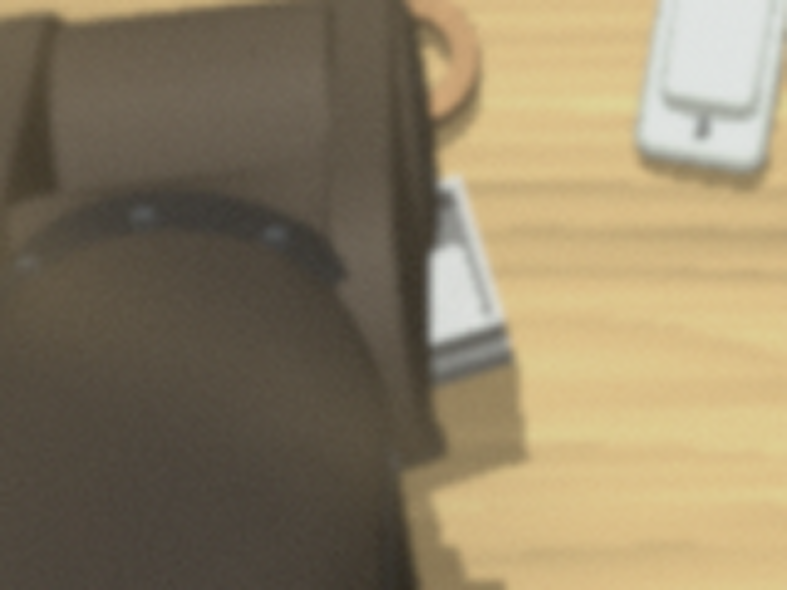

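```bash
cat > t6.py <<'E'
from ov import *
cs=pickle.load(open('a4.pkl','rb')); _,_,o=pickle.load(open('obs0.pkl','rb'))
M['tray']=M['tray'][:1]
overlay(cs['scene'],{'base_tray':(.6304,.1285,.2885),'tray':(.6310,.1273,.288,.048)},(300,215,110,110),'pics/t6s.png',5.4)
overlay(cs['top'],{'base_tray':(.629,.127,.288),'tray':(.6305,.1273,.288,.048)},(220,205,120,90),'pics/t6t.png',6)
E
sed -i 's/im=cv2.resize(c/k=float(k);im=cv2.resize(c/' ov.py; python3 t6.py
```

```text
(no output)
```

View pics/t6s.png

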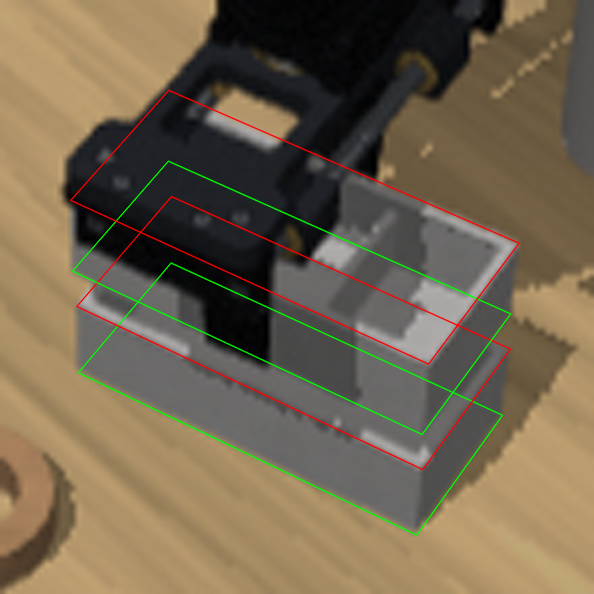

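View pics/t6t.png

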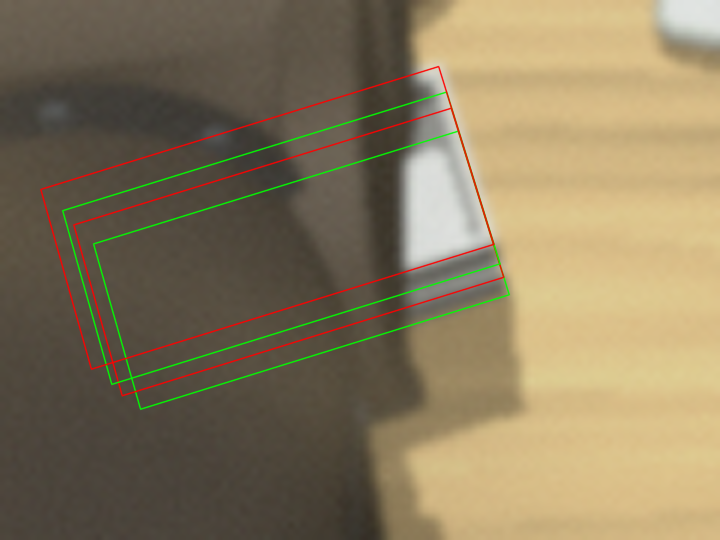

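```bash
cat > t7.py <<'E'
from edge import *
def seg(a,b,n=60): return np.linspace(a,b,n)
def pts(zb,zt):
    return np.r_[seg((32,70,zt),(-32,70,zt)),seg((32,25,zt),(32,70,zt)),seg((32,70,zb+8),(32,70,zt)),seg((-32,70,zb+8),(-32,70,zt)),seg((32,-70,zb+8),(32,-70,zt-10))]
def ref(c,P,p,z,s,fixyaw=None):
    G=grad(c,s)
    def f(q):
        uv=proj(c,place(P,q[0]/1000,q[1]/1000,(q[2]/100 if fixyaw is None else fixyaw),z))
        return -map_coordinates(G,[uv[:,1],uv[:,0]],order=1).mean()
    n=3 if fixyaw is None else 2
    q=np.array([p[0]*1000,p[1]*1000,p[2]*100])[:n]; best=None
    for d in [(0,0,0),(2,0,0),(-2,0,0),(0,2,0),(0,-2,0)]:
        a=q+np.array(d)[:n]; r=minimize(f,a,method='Nelder-Mead',options=dict(initial_simplex=np.vstack([a]+[a+np.eye(n)[i]*1.5 for i in range(n)]),xatol=.01,fatol=1e-5))
        if best is None or r.fun<best.fun: best=r
    return best.x.round(2),round(best.fun,1)
a2=pickle.load(open('a1.pkl','rb'))['scene']; a4=pickle.load(open('a4.pkl','rb'))['scene']
c0=pickle.load(open('obs0.pkl','rb'))[0]['scene']
for s in (.6,1,1.4):
    for fy in (None,.288):
        print(s,fy,'base',ref(c0,pts(0,36),(.6304,.1285,.2885),0,s,fy),'tray',ref(a4,pts(6,42),(.631,.1273,.288),.048,s,fy),'tray z-1',ref(a4,pts(6,42),(.631,.1273,.288),.047,s,fy))
E
python3 t7.py
```

```text
0.6 None base (array([629.56, 127.73,  28.19]), np.float64(-235.7)) tray (array([630.59, 127.42,  27.41]), np.float64(-328.0)) tray z-1 (array([630.09, 126.84,  27.59]), np.float64(-327.8))
0.6 0.288 base (array([629.59, 127.78]), np.float64(-234.9)) tray (array([630.67, 127.62]), np.float64(-321.1)) tray z-1 (array([630.17, 127.05]), np.float64(-322.7))
1 None base (array([629.57, 127.79,  28.26]), np.float64(-182.7)) tray (array([630.63, 127.41,  27.08]), np.float64(-258.9)) tray z-1 (array([630.12, 126.84,  27.26]), np.float64(-258.5))
1 0.288 base (array([629.63, 127.91]), np.float64(-182.5)) tray (array([630.65, 127.63]), np.float64(-253.2)) tray z-1 (array([630.16, 127.06]), np.float64(-254.0))
1.4 None base (array([629.76, 128.16,  29.09]), np.float64(-145.4)) tray (array([630.62, 127.39,  26.81]), np.float64(-205.1)) tray z-1 (array([629.98, 126.83,  26.73]), np.float64(-204.7))
1.4 0.288 base (array([629.73, 128.1 ]), np.float64(-145.4)) tray (array([630.54, 127.54]), np.float64(-200.9)) tray z-1 (array([630.03, 126.94]), np.float64(-201.2))
```

>>> arm_command(plan=[[-0.07,0.4,0.07,0,-0.4,0],[-0.07,0.8,0.07,0,-0.4,0],[-0.07,1.1,0.07,0,-0.4,0],[-0.07,1.2,0.07,0,-0.4,0],[-0.07,1.2,0.07,0,-0.4,0],[-0.07,1.2,0.07,0,-0.4,0],[-0.07,1.2,0.07,0,-0.4,0]])

```text
clock: 10.02
ee_pos: [0.6295, 0.128, 0.0075]
tcp_rot: [-1.571, -0.0, 0.295]
wrist_force: [0.3, 0.0, -2.4]
gripper_width: 0.672
```

```bash
python3 -c "
from mv import *
go((.6302,.1278,.003,.294))"
```

```text
clock 10.02 pos [0.6295 0.128  0.0075] rot [-1.5707e+00 -2.0000e-04  2.9550e-01] F [ 0.3  0.  -2.4] w 63.9 mm q [ 0.1   0.71  1.66  0.    0.77 -0.2 ]
(0.6302, 0.1278, 0.003, 0.294) -> [0.06, 0.45, -0.04] [-0.0, 0.1, 0.0] rows 0.1
```

>>> arm_command(plan=[[0.04,0.1,-0.01,0,0,0],[0.04,0.2,-0.01,0,0,0],[0.04,0.3,-0.01,0,0,0],[0.04,0.3,-0.01,0,0,0],[0.04,0.3,-0.01,0,0,0]])

```text
clock: 10.43
ee_pos: [0.6298, 0.128, 0.0044]
tcp_rot: [-1.571, -0.0, 0.295]
wrist_force: [0.3, -0.5, -1.4]
gripper_width: 0.673
```

>>> arm_command(plan=[[0,0.1,0,0,0,0],[0,0.2,0,0,0,0],[0,0.2,0,0,0,0],[0,0.2,0,0,0,0]])

```text
clock: 10.77
ee_pos: [0.6299, 0.128, 0.0025]
tcp_rot: [-1.571, -0.0, 0.296]
wrist_force: [-0.4, 0.3, -1.0]
gripper_width: 0.674
```

>>> arm_command(plan=[[0,0.05,0,0,0,0],[0,0.1,0,0,0,0],[0,0.1,0,0,0,0],[0,0.1,0,0,0,0]])

```text
clock: 11.1
ee_pos: [0.6299, 0.128, 0.0025]
tcp_rot: [-1.571, -0.001, 0.296]
wrist_force: [-3.4, -0.8, 9.0]
gripper_width: 0.671
```

```bash
python3 snap.py a5;python3 -c "
from mv import *
go()"; python3 z.py a5 scene 300 200 110 120
```

```text
clock 11.2 pos [0.6299 0.128  0.0025] rot [-1.5708e+00 -5.0000e-04  2.9550e-01] F [-3.4 -1.  10.8] w 64.1 mm q [ 0.1   0.72  1.66  0.    0.76 -0.2 ]
```

View pics/z_a5_scene_300.png

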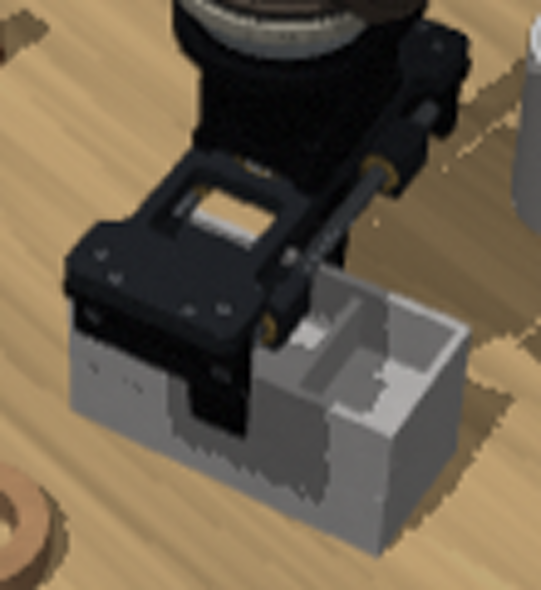

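The tray is seated: contact force rose at a reported z of 2.5 mm, which is exactly 30 mm above the grasp height. In the picture the outlines are flush, with the stack's front corner at crop (380,550). Next I release it and go for the tin.

>>> arm_command(plan=[[0,-0.1,0,0,0,0],[0,-0.1,0,0,0,0],[0,-0.1,0,0,0,0],[0,-0.1,0,0,0,0],[0,-0.1,0,0,0,0],[0,-0.1,0,0,0,0],[0,-4,0,0,0,0],[0,-8,0,0,0,0],[0,-12,0,0,0,0],[0,-12,0,0,0,0]], grip=9.5)

```text
clock: 12.03
ee_pos: [0.633, 0.1284, 0.1291]
tcp_rot: [-1.573, -0.011, 0.296]
wrist_force: [0.6, 0.2, 0.6]
gripper_width: 1.0
```

```bash
python3 -c "
from mv import *
go((.4201,.3359,.1235,.2955),(.4201,.3359,.06,.2955))"
```

```text
clock 12.03 pos [0.633  0.1284 0.1291] rot [-1.5728 -0.0107  0.2957] F [0.6 0.2 0.6] w 95.1 mm q [ 0.1   0.57  1.57  0.    1.   -0.2 ]
(0.4201, 0.3359, 0.1235, 0.2955) -> [-14.33, 0.35, 26.05] [0.1, 0.0, 0.6] rows 7.1
(0.4201, 0.3359, 0.06, 0.2955) -> [-14.39, 6.7, 26.07] [0.1, 0.0, 0.6] rows 1.5
```

>>> arm_command(plan=[[-14,0,26,0,0,0],[-14,0,26,0,0,0],[-14,0,26,0,0,0],[-14,0,26,0,0,0],[-14,0,26,0,0,0],[-14,0,26,0,0,0],[-14,0,26,0,0,0],[-14,0,26,0,0,0],[-14,4,26,0,0,0],[-14,6,26,0,0,0],[-14,6,26,0,0,0],[-14,6,26,0,0,0]], grip=7)

```text
clock: 13.03
ee_pos: [0.4201, 0.3357, 0.0611]
tcp_rot: [-1.571, 0.002, 0.295]
wrist_force: [0.7, -0.2, 0.5]
gripper_width: 0.738
```

```bash
python3 -c "
from mv import *
go((.4201,.3359,.003,.2955))"; python3 snap.py a6;python3 z.py a6 scene 460 200 110 120;python3 z.py a6 top 130 220 190 150
```

```text
clock 13.03 pos [0.4201 0.3357 0.0611] rot [-1.5712  0.0017  0.2954] F [ 0.7 -0.2  0.5] w 70.2 mm q [0.55 0.52 1.89 0.   0.73 0.26]
(0.4201, 0.3359, 0.003, 0.2955) -> [0.02, 5.81, 0.02] [0.0, -0.0, -0.1] rows 1.4
```

View pics/z_a6_scene_460.png

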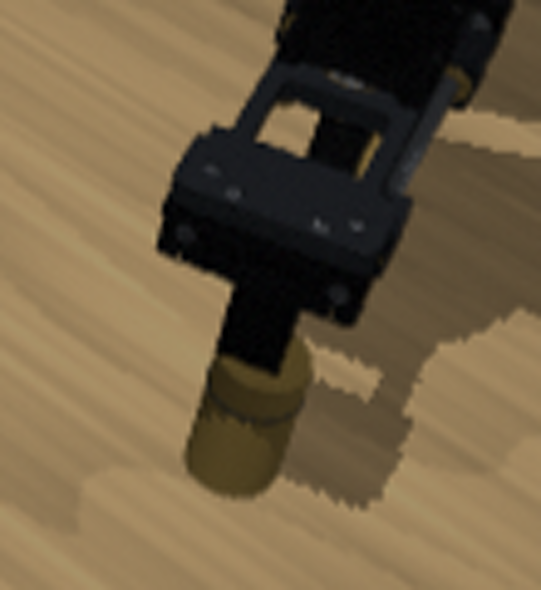

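View pics/z_a6_top_130.png

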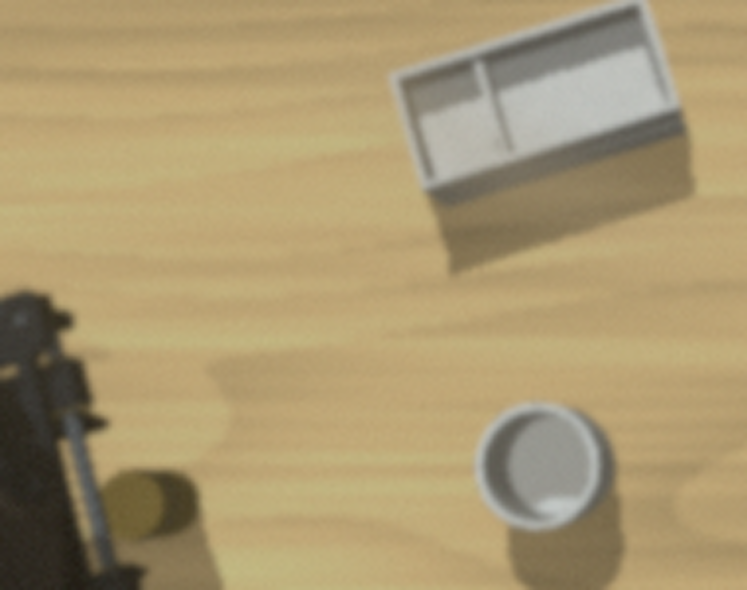

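```bash
sed -e 's/a3.pkl/a6.pkl/; s/33,36,39/34,37/; s/(290,90,110,120)/(460,200,110,120)/; s#pics/t5_#pics/t8_#' -e "s#'f':(p\[0\]#'tin':(.4201,.3359,0),'f':(p[0]#" t5.py > t8.py; python3 t8.py
```

```text
[0.421  0.3361 0.0625] [-1.5704e+00 -1.4000e-03  2.9510e-01] [ 1.  -0.5 -0.6] 70.08909278943142
```

View pics/t8_37.png

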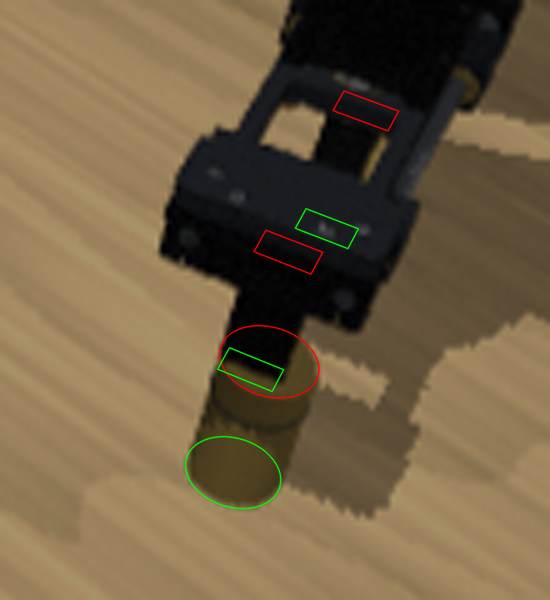

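>>> arm_command(plan=[[0,4,0,0,0,0],[0,6.1,0,0,0,0],[0,6.1,0,0,0,0],[0,6.1,0,0,0,0],[0,6.1,0,0,0,0]])

```text
clock: 13.55
ee_pos: [0.4212, 0.3364, 0.0022]
tcp_rot: [-1.57, -0.002, 0.295]
wrist_force: [1.3, -0.6, 1.0]
gripper_width: 0.735
```

>>> arm_command(plan=[[0,0,0,0,0,0],[0,0,0,0,0,0],[0,0,0,0,0,0],[0,0,0,0,0,0],[0,0,0,0,0,0],[0,0,0,0,0,0],[0,0,0,0,0,0]], grip=2.8, newtons=15)

```text
clock: 14.13
ee_pos: [0.4202, 0.336, 0.0006]
tcp_rot: [-1.571, -0.0, 0.296]
wrist_force: [-0.6, -0.4, 3.2]
gripper_width: 0.379
```

```bash
python3 snap.py a7; python3 -c "
from mv import *
go((.4201,.3359,.12,.2955),(.6363,.107,.12,.2955))"; python3 z.py a7 scene 460 200 110 120
```

```text
clock 14.23 pos [0.4202 0.336  0.0006] rot [-1.5707e+00 -1.0000e-04  2.9550e-01] F [-1.3 -1.3  3.6] w 35.4 mm q [0.55 0.62 1.93 0.   0.59 0.26]
(0.4201, 0.3359, 0.12, 0.2955) -> [-0.01, -11.94, -0.0] [-0.0, 0.0, 0.0] rows 2.9
(0.6363, 0.107, 0.12, 0.2955) -> [14.01, -11.94, -28.2] [-0.0, 0.0, 0.0] rows 7.6
```

View pics/z_a7_scene_460.png

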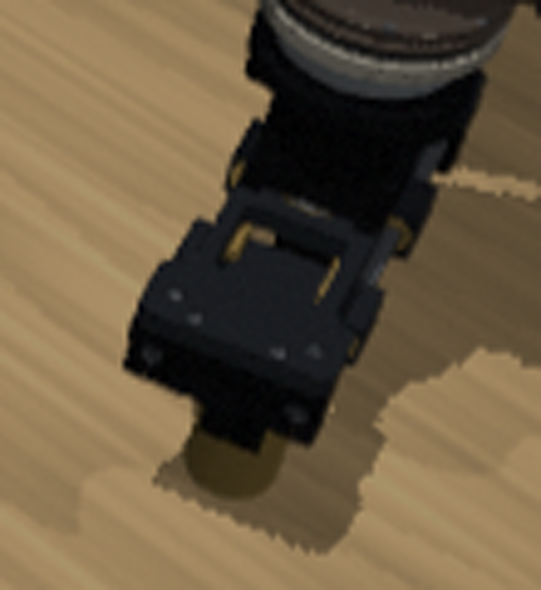

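>>> arm_command(plan=[[0,-4,0,0,0,0],[0,-8,0,0,0,0],[0,-12,0,0,0,0],[14,-12,-28.2,0,0,0],[14,-12,-28.2,0,0,0],[14,-12,-28.2,0,0,0],[14,-12,-28.2,0,0,0],[14,-12,-28.2,0,0,0],[14,-12,-28.2,0,0,0],[14,-12,-28.2,0,0,0],[14,-12,-28.2,0,0,0],[14,-12,-28.2,0,0,0]])

```text
clock: 15.23
ee_pos: [0.6389, 0.103, 0.1196]
tcp_rot: [-1.571, -0.0, 0.292]
wrist_force: [-0.7, 0.6, -1.0]
gripper_width: 0.377
```

>>> arm_command(plan=[[0,3,0,0,0,0],[0,5,0,0,0,0],[0,6,0,0,0,0],[0,6,0,0,0,0],[0,6,0,0,0,0]])

```text
clock: 15.65
ee_pos: [0.6361, 0.1074, 0.0606]
tcp_rot: [-1.571, 0.001, 0.296]
wrist_force: [-0.3, 0.7, -2.0]
gripper_width: 0.373
```

```bash
python3 snap.py a8; python3 -c "
from mv import *
go((.6363,.107,.0406,.2955))"; python3 z.py a8 scene 300 180 110 120
```

```text
clock 15.75 pos [0.6368 0.1073 0.0617] rot [-1.5711 -0.0018  0.296 ] F [ 0.3  0.4 -1.8] w 35.5 mm q [ 0.06  0.65  1.62  0.    0.88 -0.23]
(0.6363, 0.107, 0.0406, 0.2955) -> [-0.06, 2.11, -0.02] [0.0, 0.0, 0.1] rows 0.5
```

View pics/z_a8_scene_300.png

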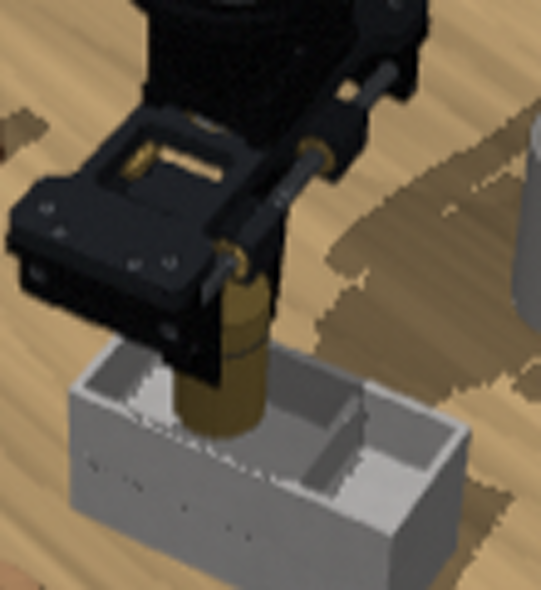

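>>> arm_command(plan=[[-0.03,0.8,0,0,0,0],[-0.03,1.5,0,0,0,0],[-0.03,1.8,0,0,0,0],[-0.03,2.0,0,0,0,0],[-0.03,2.0,0,0,0,0],[-0.03,2.0,0,0,0,0]])

```text
clock: 16.25
ee_pos: [0.6359, 0.1068, 0.0405]
tcp_rot: [-1.571, 0.0, 0.296]
wrist_force: [-0.8, 0.5, 0.1]
gripper_width: 0.375
```

>>> arm_command(plan=[[0,0.05,0,0,0,0],[0,0.1,0,0,0,0],[0,0.1,0,0,0,0]])

```text
clock: 16.5
ee_pos: [0.636, 0.1068, 0.0404]
tcp_rot: [-1.571, -0.0, 0.296]
wrist_force: [-3.5, -0.5, 9.5]
gripper_width: 0.378
```

Contact came at the expected height, so I release (slightly, above the rim) and lift.

>>> arm_command(plan=[[0,-0.1,0,0,0,0],[0,-0.1,0,0,0,0],[0,-0.1,0,0,0,0],[0,-0.1,0,0,0,0],[0,-0.1,0,0,0,0],[0,-3,0,0,0,0],[0,-6,0,0,0,0],[0,-9,0,0,0,0],[0,-9,0,0,0,0],[0,-9,0,0,0,0]], grip=5.2)

```text
clock: 17.33
ee_pos: [0.6366, 0.1069, 0.131]
tcp_rot: [-1.571, -0.003, 0.296]
wrist_force: [0.4, -0.4, -1.1]
gripper_width: 0.547
```

```bash
python3 snap.py a9; python3 -c "
from mv import *
go((.4378,.1226,.13,.2955))"; python3 z.py a9 scene 300 180 150 120
```

```text
clock 17.43 pos [0.6355 0.1068 0.1286] rot [-1.5705e+00  1.1000e-03  2.9550e-01] F [-1.   0.2 -0. ] w 52.2 mm q [ 0.06  0.57  1.56  0.    1.01 -0.23]
(0.4378, 0.1226, 0.13, 0.2955) -> [-18.45, -0.12, 7.27] [-0.0, 0.0, -0.1] rows 4.8
```

View pics/z_a9_scene_300.png

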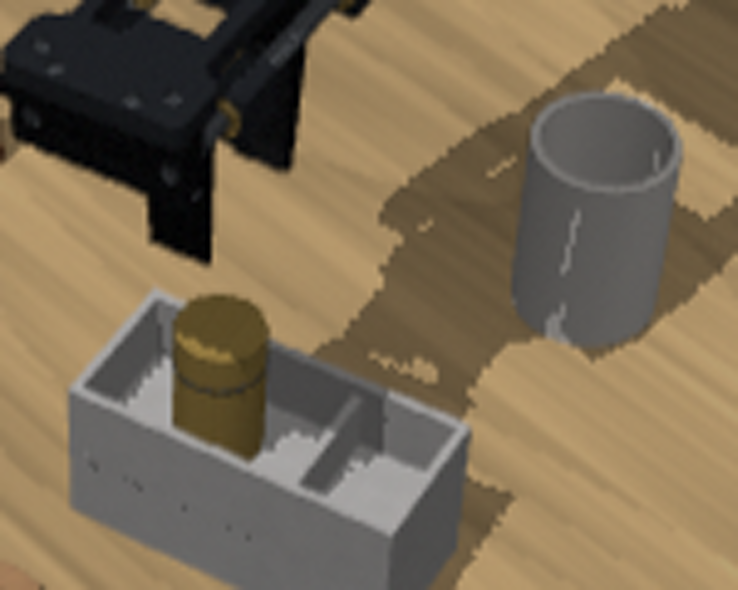

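>>> arm_command(plan=[[-18.4,-1,7.3,0,0,0],[-18.4,-1,7.3,0,0,0],[-18.4,-1,7.3,0,0,0],[-18.4,-1,7.3,0,0,0],[-18.4,-1,7.3,0,0,0],[-18.4,-1,7.3,0,0,0],[-18.4,-1,7.3,0,0,0],[-18.4,3,7.3,0,0,0],[-18.4,3,7.3,0,0,0],[-18.4,3,7.3,0,0,0]], grip=9.5)

```text
clock: 18.27
ee_pos: [0.4383, 0.1228, 0.0981]
tcp_rot: [-1.57, 0.005, 0.295]
wrist_force: [0.2, 0.8, 0.3]
gripper_width: 0.997
```

```bash
python3 snap.py b1; sed -e 's/a3.pkl/b1.pkl/; s/33,36,39/38,/; s/(290,90,110,120)/(360,130,120,130)/; s#pics/t5_#pics/t9_#' -e "s#'f':(p\[0\]#'cup':(.4378,.1226,0),'f':(p[0]#" t5.py > t9.py; python3 t9.py; python3 -c "
from mv import *
go((.4378,.1226,.007,.2955))"
```

```text
[0.4394 0.123  0.0999] [-1.5706e+00  5.0000e-04  2.9520e-01] [0.6 0.7 0.4] 94.9915172937372
clock 18.37 pos [0.4394 0.123  0.0999] rot [-1.5706e+00  5.0000e-04  2.9520e-01] F [0.6 0.7 0.4] w 95.0 mm q [ 0.13  0.37  2.05  0.    0.72 -0.17]
(0.4378, 0.1226, 0.007, 0.2955) -> [-0.16, 9.29, 0.0] [-0.0, -0.0, -0.0] rows 2.2
```

View pics/t9_38.png

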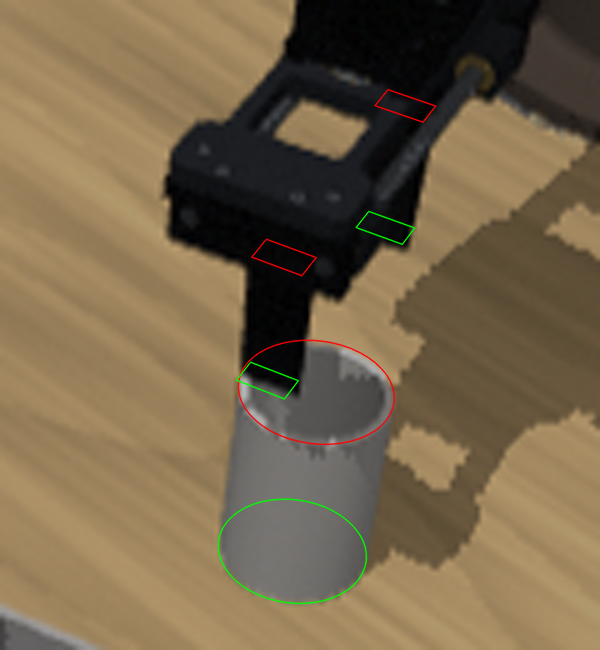

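>>> arm_command(plan=[[-0.1,4,0,0,0,0],[-0.1,7.5,0,0,0,0],[-0.1,9.1,0,0,0,0],[-0.1,9.1,0,0,0,0],[-0.1,9.1,0,0,0,0],[-0.1,9.1,0,0,0,0]])

```text
clock: 18.87
ee_pos: [0.4388, 0.1229, 0.0099]
tcp_rot: [-1.571, -0.002, 0.295]
wrist_force: [0.7, -0.4, -0.1]
gripper_width: 0.996
```

>>> arm_command(plan=[[0,0,0,0,0,0],[0,0,0,0,0,0],[0,0,0,0,0,0],[0,0,0,0,0,0],[0,0,0,0,0,0],[0,0,0,0,0,0],[0,0,0,0,0,0],[0,0,0,0,0,0]], grip=5.4, newtons=15)

```text
clock: 19.53
ee_pos: [0.4377, 0.1228, 0.0086]
tcp_rot: [-1.571, -0.0, 0.296]
wrist_force: [-1.4, 0.2, 6.4]
gripper_width: 0.634
```

```bash
python3 snap.py b2; python3 -c "
from mv import *
go((.4378,.1226,.09,.2955),(.5947,.2438,.09,.2955),(.5947,.2438,.02,.2955))"; python3 z.py b2 scene 360 130 120 130
```

```text
clock 19.63 pos [0.4378 0.1228 0.0086] rot [-1.5707e+00 -2.0000e-04  2.9550e-01] F [-1.1  0.   6.1] w 60.3 mm q [ 0.13  0.54  2.13  0.    0.48 -0.17]
(0.4378, 0.1226, 0.09, 0.2955) -> [-0.0, -8.14, -0.02] [-0.0, 0.0, 0.0] rows 2.0
(0.5947, 0.2438, 0.09, 0.2955) -> [18.54, -8.14, 7.0] [-0.0, 0.0, 0.0] rows 4.8
(0.5947, 0.2438, 0.02, 0.2955) -> [18.54, -1.14, 7.0] [-0.0, 0.0, 0.0] rows 1.7
```

View pics/z_b2_scene_360.png

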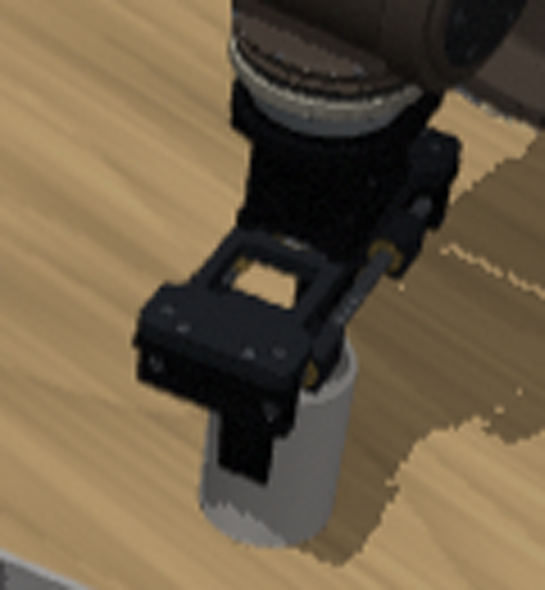

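>>> arm_command(plan=[[0,-1,0,0,0,0],[0,-2,0,0,0,0],[0,-3,0,0,0,0],[0,-3,0,0,0,0]])

```text
clock: 19.97
ee_pos: [0.4382, 0.1229, 0.0395]
tcp_rot: [-1.571, -0.002, 0.296]
wrist_force: [0.2, -0.1, -2.3]
gripper_width: 0.634
```

```bash
python3 snap.py b3; python3 -c "
from mv import *
go()"; python3 z.py b3 scene 360 130 120 130; python3 z.py b3 top 200 280 120 90
```

```text
clock 20.07 pos [0.4377 0.1228 0.0383] rot [-1.5708e+00 -3.0000e-04  2.9550e-01] F [-0.1  0.4 -2.9] w 60.5 mm q [ 0.13  0.48  2.11  0.    0.55 -0.17]
```

View pics/z_b3_scene_360.png

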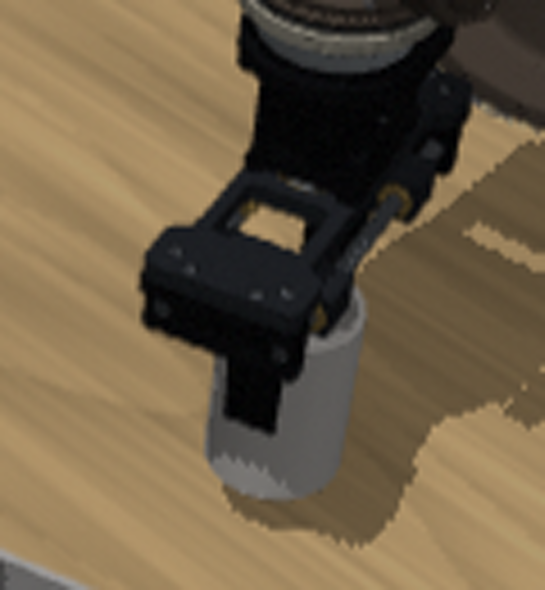

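>>> arm_command(plan=[[0,-4,0,0,0,0],[0,-6.2,1,0,0,0],[5,-6.2,5,0,0,0],[9,-6.2,7,0,0,0],[13,-6.2,7,0,0,0],[16,-6.2,7,0,0,0],[18.5,-6.2,7,0,0,0],[18.5,-6.2,7,0,0,0],[18.5,-6.2,7,0,0,0],[18.5,-3,7,0,0,0],[18.5,1.8,7,0,0,0],[18.5,1.8,7,0,0,0]])

```text
clock: 21.07
ee_pos: [0.5899, 0.2422, 0.0145]
tcp_rot: [-1.571, 0.01, 0.295]
wrist_force: [-1.4, -0.6, -2.8]
gripper_width: 0.636
```

```bash
python3 snap.py b4; python3 -c "
from mv import *
go((.5947,.2438,.0086,.2955))"; python3 z.py b4 scene 300 180 150 150; python3 z.py b4 top 180 180 180 135
```

```text
clock 21.17 pos [0.5924 0.243  0.0188] rot [-1.5707  0.005   0.2954] F [ 0.4  0.3 -1.1] w 60.3 mm q [ 0.29  0.7   1.65  0.    0.79 -0.01]
(0.5947, 0.2438, 0.0086, 0.2955) -> [0.25, 1.02, 0.01] [-0.0, -0.0, -0.3] rows 0.3
```

View pics/z_b4_scene_300.png

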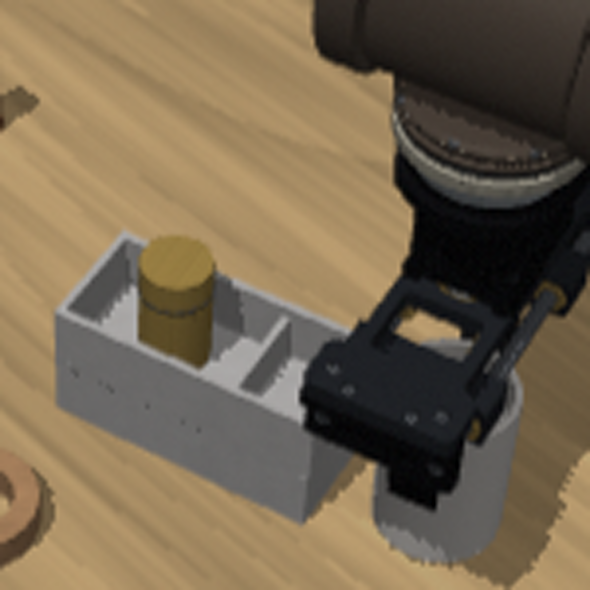

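>>> arm_command(plan=[[0,0,0,0,0,0],[0,0,0,0,0,0],[0,0.4,0,0,0,0],[0,0.7,0,0,0,0],[0,1.0,0,0,0,0],[0,1.1,0,0,0,0],[0,1.1,0,0,0,0],[0,1.1,0,0,0,0],[0,1.1,0,0,0,0]])

```text
clock: 21.92
ee_pos: [0.5944, 0.2437, 0.0095]
tcp_rot: [-1.571, -0.0, 0.296]
wrist_force: [0.7, 0.5, -2.2]
gripper_width: 0.632
```

```bash
python3 -c "
from mv import *
go((.5947,.2438,.0086,.2955))"
```

```text
clock 21.92 pos [0.5944 0.2437 0.0095] rot [-1.5707e+00 -1.0000e-04  2.9550e-01] F [ 0.7  0.5 -2.2] w 60.1 mm q [ 0.29  0.71  1.66  0.    0.77 -0.01]
(0.5947, 0.2438, 0.0086, 0.2955) -> [0.04, 0.09, 0.0] [-0.0, 0.0, 0.0] rows 0.0
```

>>> arm_command(plan=[[0,0.1,0,0,0,0],[0,0.13,0,0,0,0],[0,0.13,0,0,0,0]])

```text
clock: 22.17
ee_pos: [0.5945, 0.2437, 0.0086]
tcp_rot: [-1.571, -0.001, 0.295]
wrist_force: [-1.5, 0.2, 4.5]
gripper_width: 0.639
```

>>> arm_command(plan=[[0,-0.05,0,0,0,0],[0,-0.05,0,0,0,0],[0,-0.05,0,0,0,0],[0,-0.05,0,0,0,0],[0,-0.05,0,0,0,0],[0,-0.05,0,0,0,0],[0,-3,0,0,0,0],[0,-7,0,0,0,0],[0,-11,0,0,0,0],[0,-14,0,0,0,0],[0,-14,0,0,0,0]], grip=9.3)

```text
clock: 23.08
ee_pos: [0.5968, 0.2445, 0.1548]
tcp_rot: [-1.571, -0.01, 0.296]
wrist_force: [0.3, 0.2, -0.6]
gripper_width: 0.98
```

```bash
python3 -c "
from mv import *
go((.4505,-.333,.15,-.155),(.4505,-.333,.09,-.155))"; python3 snap.py b5;  python3 z.py b5 scene 300 180 150 150
```

```text
clock 23.08 pos [0.5968 0.2445 0.1548] rot [-1.5708 -0.0097  0.2956] F [ 0.3  0.2 -0.6] w 93.2 mm q [ 0.29  0.54  1.54  0.    1.05 -0.01]
(0.4505, -0.333, 0.15, -0.155) -> [-30.82, 0.18, -50.98] [-0.1, 25.8, 0.5] rows 14.3
(0.4505, -0.333, 0.09, -0.155) -> [-30.88, 6.18, -50.98] [-0.1, 25.8, 0.5] rows 1.4
```

View pics/z_b5_scene_300.png

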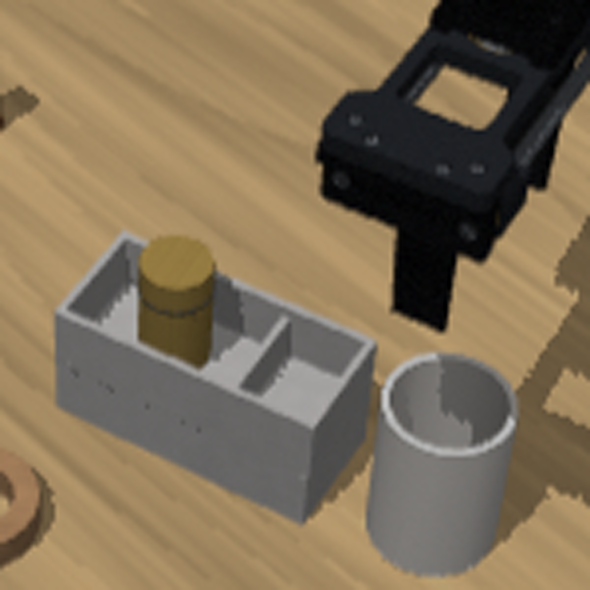

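>>> arm_command(plan=[[-30.6,0,-51,0,25.8,0],[-30.6,0,-51,0,25.8,0],[-30.6,0,-51,0,25.8,0],[-30.6,0,-51,0,25.8,0],[-30.6,0,-51,0,25.8,0],[-30.6,0,-51,0,25.8,0],[-30.6,0,-51,0,25.8,0],[-30.6,0,-51,0,25.8,0],[-30.6,0,-51,0,25.8,0],[-30.6,0,-51,0,25.8,0],[-30.6,0,-51,0,25.8,0],[-30.6,0,-51,0,25.8,0]], grip=7)

```text
clock: 24.18
ee_pos: [0.4715, -0.2429, 0.1466]
tcp_rot: [-1.57, 0.002, -0.155]
wrist_force: [1.0, -0.4, 0.1]
gripper_width: 0.736
```

```bash
python3 -c "
from mv import *
go((.4505,-.333,.15,-.155),(.4505,-.333,.09,-.155))"
```

```text
clock 24.18 pos [ 0.4715 -0.2429  0.1466] rot [-1.5696  0.0024 -0.1548] F [ 1.  -0.4  0.1] w 70.0 mm q [-0.6   0.4   1.83  0.    0.92 -0.45]
(0.4505, -0.333, 0.15, -0.155) -> [-0.69, -0.35, -9.23] [-0.1, 0.0, -0.1] rows 2.2
(0.4505, -0.333, 0.09, -0.155) -> [-0.67, 5.65, -9.23] [-0.1, 0.0, -0.1] rows 1.4
```

>>> arm_command(plan=[[-0.7,0,-9,0,0,0],[-0.7,0,-9,0,0,0],[-0.7,0,-9,0,0,0],[-0.7,4,-9,0,0,0],[-0.7,5,-9,0,0,0],[-0.7,5,-9,0,0,0],[-0.7,5,-9,0,0,0],[-0.7,5,-9,0,0,0]])

```text
clock: 24.85
ee_pos: [0.4528, -0.3289, 0.0989]
tcp_rot: [-1.571, -0.0, -0.154]
wrist_force: [-0.4, 0.4, -0.9]
gripper_width: 0.739
```

```bash
python3 -c "
from mv import *
go((.4505,-.333,.02,-.155))"; python3 snap.py b6; sed -e 's/a3.pkl/b6.pkl/; s/33,36,39/38,/; s/(290,90,110,120)/(220,50,120,130)/; s#pics/t5_#pics/t10_#' -e "s#'f':(p\[0\]#'vase':(.4505,-.333,0),'f':(p[0]#" t5.py > t10.py; python3 t10.py;python3 z.py b6 top 430 270 120 90
```

```text
clock 24.85 pos [ 0.4528 -0.3289  0.0989] rot [-1.5709e+00 -4.0000e-04 -1.5370e-01] F [-0.4  0.4 -0.9] w 70.2 mm q [-0.75  0.5   1.81  0.    0.84 -0.59]
(0.4505, -0.333, 0.02, -0.155) -> [-0.17, 7.89, -0.44] [0.0, 0.1, 0.0] rows 1.9
[ 0.453  -0.3291  0.0993] [-1.5716e+00 -1.4000e-03 -1.5380e-01] [-0.2 -0.9  0.7] 70.24421743996517
```

View pics/t10_38.png

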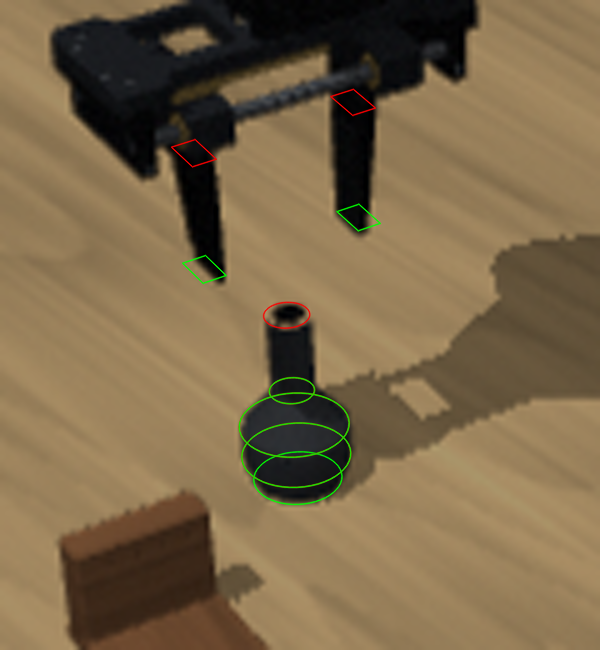

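View pics/z_b6_top_430.png

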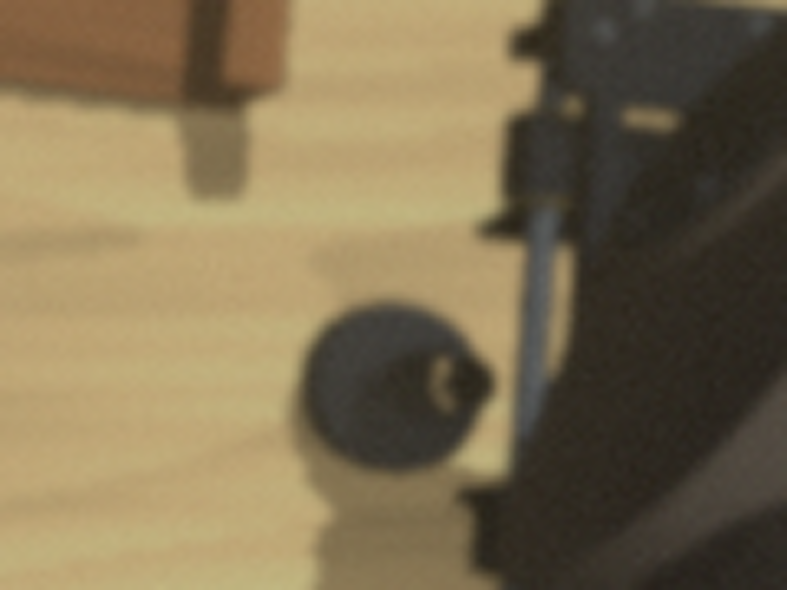

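>>> arm_command(plan=[[-0.2,0,-0.4,0,0,0],[-0.2,0,-0.4,0,0,0],[-0.2,4,-0.4,0,0,0],[-0.2,7,-0.4,0,0,0],[-0.2,7.7,-0.4,0,0,0],[-0.2,7.7,-0.4,0,0,0],[-0.2,7.7,-0.4,0,0,0]])

```text
clock: 25.53
ee_pos: [0.4501, -0.3333, 0.022]
tcp_rot: [-1.571, -0.0, -0.155]
wrist_force: [0.5, -0.4, 0.5]
gripper_width: 0.734
```

```bash
python3 -c "
from mv import *
go((.4505,-.333,.02,-.155))"; python3 snap.py b7; python3 z.py b7 scene 220 70 120 100
```

```text
clock 25.53 pos [ 0.4501 -0.3333  0.022 ] rot [-1.5709e+00 -4.0000e-04 -1.5480e-01] F [ 0.5 -0.4  0.5] w 69.8 mm q [-0.76  0.61  1.87  0.    0.67 -0.6 ]
(0.4505, -0.333, 0.02, -0.155) -> [0.04, 0.2, 0.03] [0.0, 0.0, 0.0] rows 0.0
```

View pics/z_b7_scene_220.png

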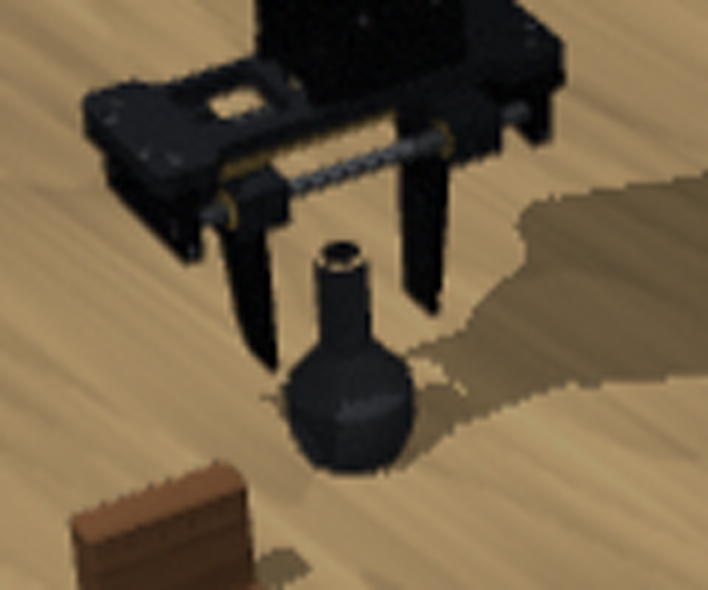

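>>> arm_command(plan=[[0,0,0,0,0,0],[0,0,0,0,0,0],[0,0,0,0,0,0],[0,0,0,0,0,0],[0,0,0,0,0,0],[0,0,0,0,0,0],[0,0,0,0,0,0],[0,0,0,0,0,0],[0,0,0,0,0,0]], grip=1.4, newtons=15)

```text
clock: 26.38
ee_pos: [0.4496, -0.3329, 0.021]
tcp_rot: [-1.571, 0.0, -0.155]
wrist_force: [-0.1, 0.0, 0.3]
gripper_width: 0.233
```

```bash
python3 snap.py b8; python3 z.py b8 scene 220 70 120 100; python3 -c "
from mv import *
go((.4505,-.333,.10,-.155),(.589,-.205,.10,-.155))"
```

```text
clock 26.48 pos [ 0.4496 -0.3329  0.021 ] rot [-1.5706e+00  2.0000e-04 -1.5480e-01] F [-0.1  0.  -1.1] w 21.8 mm q [-0.76  0.61  1.87  0.    0.67 -0.6 ]
(0.4505, -0.333, 0.1, -0.155) -> [0.09, -7.9, 0.0] [-0.0, 0.0, -0.0] rows 1.9
(0.589, -0.205, 0.1, -0.155) -> [11.8, -7.9, 14.78] [-0.0, 0.0, -0.0] rows 4.5
```

View pics/z_b8_scene_220.png

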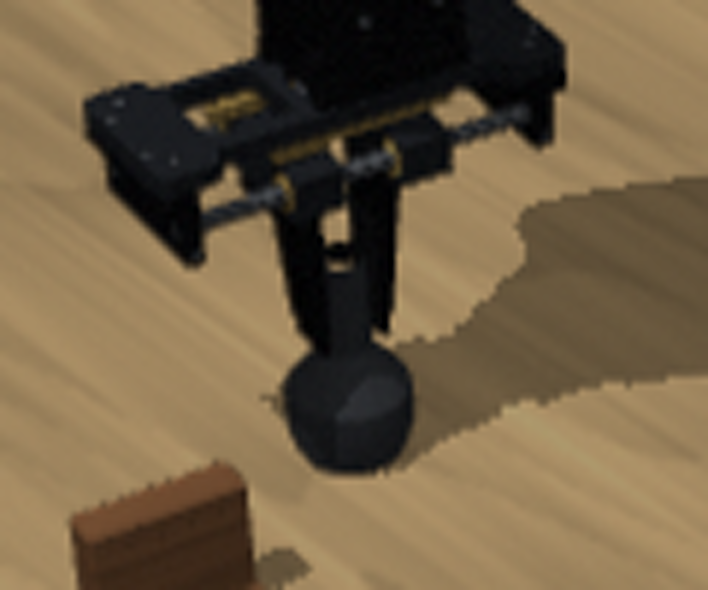

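>>> arm_command(plan=[[0,-2,0,0,0,0],[0,-5,0,0,0,0],[0,-9,0,0,0,0],[0,-9,0,0,0,0],[4,-9,5,0,0,0],[7,-9,9,0,0,0],[10,-9,12.5,0,0,0],[11.9,-9,14.8,0,0,0],[11.9,-9,14.8,0,0,0],[11.9,-9,14.8,0,0,0],[11.9,-9,14.8,0,0,0]], newtons=20)

```text
clock: 27.4
ee_pos: [0.5904, -0.2038, 0.1101]
tcp_rot: [-1.57, 0.001, -0.152]
wrist_force: [-0.0, -0.1, -3.0]
gripper_width: 0.232
```

```bash
python3 snap.py b9; python3 z.py b9 scene 200 60 130 170; python3 -c "
from mv import *
go((.5895,-.2048,.031,-.155))"
cat > t11.py <<'E'
from ov import *
cs,_,o=pickle.load(open('obs0.pkl','rb'))
overlay(cs['scene'],{'stand':(.5911,-.2032,-.156)},(220,130,100,100),'pics/t11s.png',6)
overlay(cs['top'],{'stand':(.5886,-.2055,-.156)},(365,225,125,75),'pics/t11t.png',6)
E
python3 t11.py
```

```text
clock 27.5 pos [ 0.5894 -0.2053  0.1106] rot [-1.5706e+00  1.1000e-03 -1.5480e-01] F [ 0.2 -0.4 -3.2] w 22.1 mm q [-0.44  0.56  1.63 -0.    0.95 -0.29]
(0.5895, -0.2048, 0.031, -0.155) -> [0.01, 7.96, 0.05] [-0.0, 0.0, -0.1] rows 1.9
```

View pics/z_b9_scene_200.png

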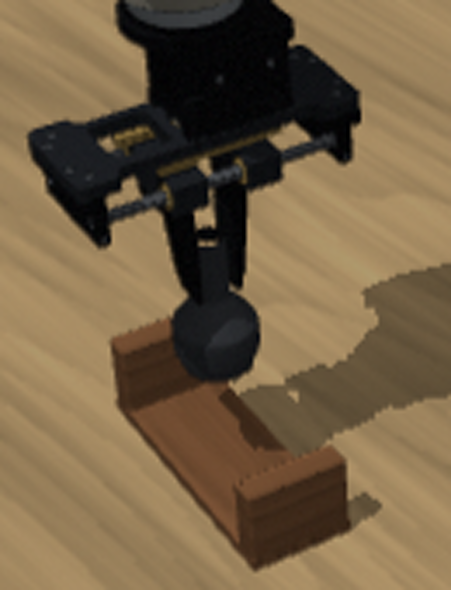

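View pics/t11s.png

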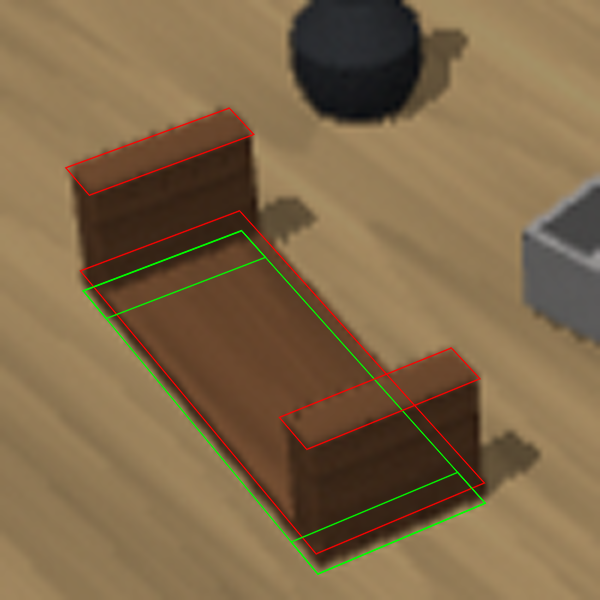

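View pics/t11t.png

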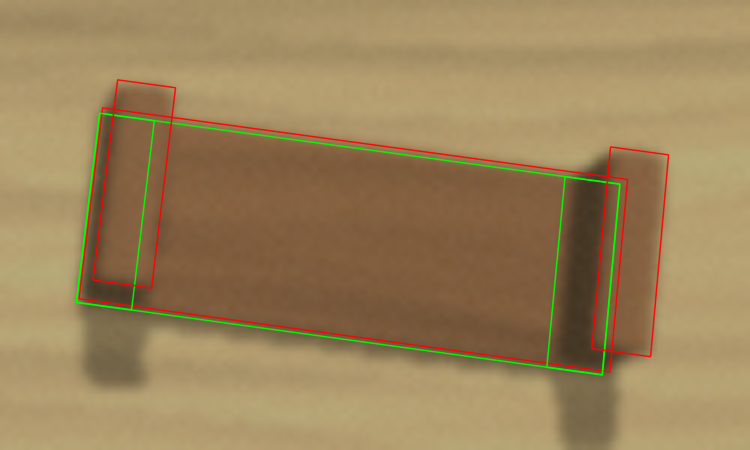

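>>> arm_command(plan=[[0,2,0.05,0,0,0],[0,5,0.05,0,0,0],[0,7,0.05,0,0,0],[0,7.5,0.05,0,0,0],[0,7.8,0.05,0,0,0],[0,7.8,0.05,0,0,0],[0,7.8,0.05,0,0,0],[0,7.8,0.05,0,0,0]])

```text
clock: 28.17
ee_pos: [0.5907, -0.205, 0.0345]
tcp_rot: [-1.571, -0.002, -0.155]
wrist_force: [-0.8, 0.2, -2.5]
gripper_width: 0.232
```

```bash
python3 snap.py c1; python3 z.py c1 scene 200 80 130 150; python3 -c "
from mv import *
go((.5895,-.2048,.031,-.155))"
```

```text
clock 28.27 pos [ 0.5906 -0.2048  0.0342] rot [-1.5712 -0.0016 -0.1548] F [ 0.6 -0.5 -2.7] w 22.0 mm q [-0.44  0.66  1.69  0.    0.79 -0.28]
(0.5895, -0.2048, 0.031, -0.155) -> [-0.11, 0.32, -0.02] [0.0, 0.0, 0.1] rows 0.1
```

View pics/z_c1_scene_200.png

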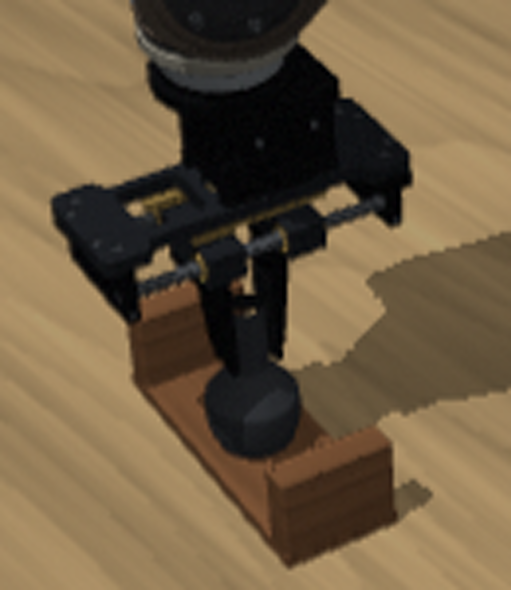

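>>> arm_command(plan=[[0,0.1,0,0,0,0],[0,0.2,0,0,0,0],[0,0.2,0,0,0,0],[0,0.2,0,0,0,0]])

```text
clock: 28.6
ee_pos: [0.5904, -0.2046, 0.0314]
tcp_rot: [-1.571, -0.0, -0.155]
wrist_force: [0.2, 0.5, 0.2]
gripper_width: 0.236
```

>>> arm_command(plan=[[0,0.05,0,0,0,0],[0,0.1,0,0,0,0],[0,0.1,0,0,0,0]])

```text
clock: 28.85
ee_pos: [0.5905, -0.2049, 0.0312]
tcp_rot: [-1.571, -0.001, -0.155]
wrist_force: [-2.9, -0.1, 8.0]
gripper_width: 0.23
```

>>> arm_command(plan=[[0,-0.1,0,0,0,0],[0,-0.1,0,0,0,0],[0,-0.1,0,0,0,0],[0,-0.1,0,0,0,0],[0,-0.1,0,0,0,0],[0,-0.1,0,0,0,0],[0,-3,0,0,0,0],[0,-7,0,0,0,0],[0,-11,0,0,0,0],[0,-14,0,0,0,0],[0,-14,0,0,0,0]], grip=6)

```text
clock: 29.77
ee_pos: [0.5924, -0.2055, 0.1766]
tcp_rot: [-1.573, -0.009, -0.155]
wrist_force: [-0.2, 0.1, 1.2]
gripper_width: 0.629
```

>>> arm_command(plan=[[-15,0,-10,0,0,0],[-15,0,-10,0,0,0],[-15,0,-10,0,0,0],[-15,0,-20,0,0,0],[-15,0,-25,0,0,0],[-15,0,-25,0,0,0],[-15,0,-25,0,0,0],[-15,0,-25,0,0,0],[-15,0,-25,0,0,0],[-15,0,-25,0,0,0]])

```text
clock: 30.6
ee_pos: [0.4027, -0.4288, 0.1693]
tcp_rot: [-1.57, 0.001, -0.157]
wrist_force: [0.4, 0.8, 1.0]
gripper_width: 0.628
```

```bash
cat > fin.py <<'E'
from h import *
from workcell import vision
cs={n:vision.camera(n) for n in("scene","top")}
pickle.dump(cs,open('c2.pkl','wb'))
for n in cs: cv2.imwrite(f'pics/c2_{n}.png',cs[n]['img'][:,:,::-1])
init={'tray':(.6299,.128,.2955,.03),'cup':(.5945,.2437,0,0),'vase':(.59,-.205,0,.01),'tin':(.636,.107,0,.04),'stand':(.59,-.2045,-.156,0)}
for q,i in init.items():
    for n in cs:
        r=vision.masks_of(cs[n],q)
        if not r: print(q,n,'none'); continue
        p,f=fit([(cs[n],np.array(r[0]['mask']))],q,i,z=i[3],useyaw=q in('tray','stand')); print(q,n,round(r[0]['confidence'],2),p.round(4),round(f,3))
E
python3 fin.py
```

```text
tray scene 0.64 [0.6311 0.1296 0.3016] 0.218
tray top 0.59 [0.6301 0.1265 0.292 ] 0.231
cup scene 0.88 [0.5963 0.245  0.    ] 0.032
cup top 0.81 [0.594  0.2428 0.    ] 0.041
vase scene 0.69 [ 0.5909 -0.2065  0.    ] 0.126
vase top 0.93 [ 0.5901 -0.2066  0.    ] 0.1
tin scene 0.94 [0.6352 0.106  0.    ] 0.193
tin top 0.59 [0.6358 0.1064 0.    ] 0.073
stand scene 0.85 [ 0.5905 -0.2036 -0.1467] 0.287
stand top 0.86 [ 0.5884 -0.2057 -0.1569] 0.237
```

View pics/c2_scene.png

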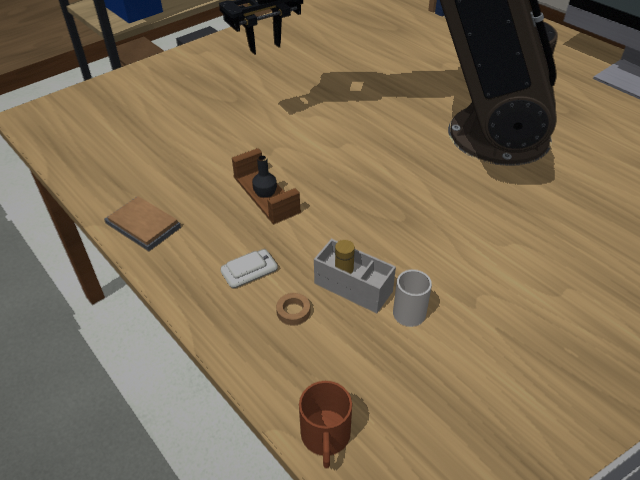

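View pics/c2_top.png

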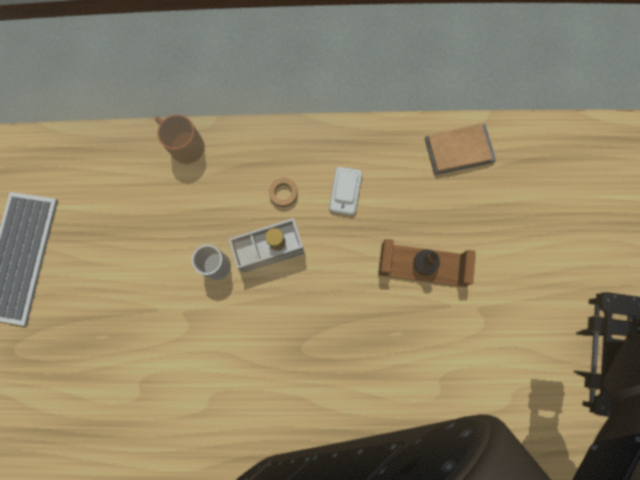

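Run:
```python
from ov import *
cs=pickle.load(open('c2.pkl','rb'))
M['tray']=M['tray'][:1]
overlay(cs['scene'],{'tray':(.6304,.1285,.291,.03),'base_tray':(.6304,.1285,.291)},(305,230,90,85),'pics/f1.png',7)
```

```text
(no output)
```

View pics/f1.png

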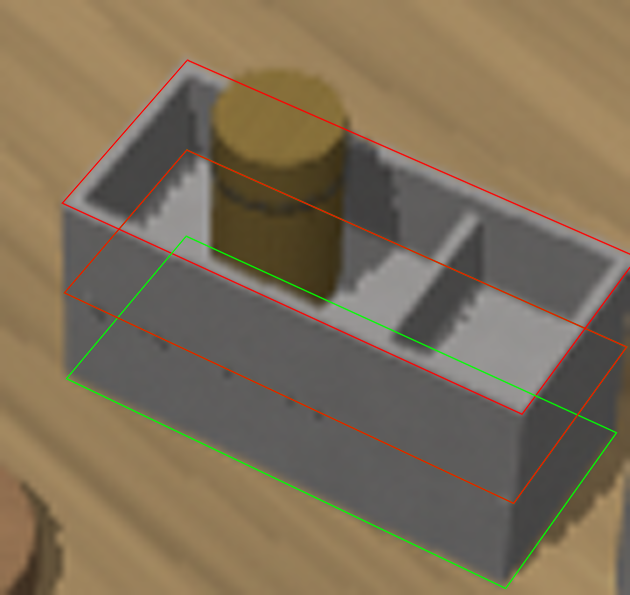

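The stack fits its outlines: the rim corners at crop (65,203), (188,61) and (522,413) match the seated height. The tin stands upright in the larger compartment, and the arm is clear of everything. Handing in.

```bash
python3 -c "
from workcell import job,readout
print(readout.get_state()['clock']); print(job.sign_off())"
```

```text
31.2
the job is handed in; nothing more can be done
None
```

The desk is tidied as asked and the job is handed in at 31.2 s of the 104 s allowed. I took the steps in this order: tray onto the base tray, tin into the larger compartment, cup beside the stack, vase onto the stand.

**Last checks:**
- **Tray:** contact came exactly 30 mm above the height at which I had gripped it off the desk. In the scene picture the stack matches its outline, flush and level.
- **Tin:** it stands upright near the middle of the larger compartment.
- **Cup:** it stands upright on the line of the trays, about 121 mm from the tray centre, which leaves a gap of about 2 cm.
- **Vase:** it stands upright within about 2–3 mm of the middle of the stand.
- **Mouse and tape:** they look unmoved in both pictures.

**What failed or disagreed:**
- **First tray grasp:** it closed on air, because the finger tips were really about 36–40 mm higher than the reported TCP. I found this from the pictures and allowed for it afterwards; nothing was disturbed.
- **Cup grip width:** the gripper read 60.3 mm on the cup, where 62 mm was expected.
- **Camera agreement:** the two cameras' final position fits differ by up to about 3 mm. The last tray and stand fits were also poor because the tin and vase cover parts of them.

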